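Tilt the adapter plate out of the deep bin and lock it down with a T-bolt

ROBOT

A 6-joint arm with a two-finger parallel gripper is mounted at the origin on the work surface. World frame = base frame: x ahead of the robot, y to its left, z up, the work surface at z = 0. Lengths are in m, angles in degrees, forces in N, time in s.
With the tool pointing down it reaches from about 0.3 to 0.75 m from the base axis. Payload 8.5 kg.
Tool frame: the origin (TCP) lies at the very end of the fingers, on their centre line; the grasp point (between the pads) lies 19 mm behind it (hold_point_z is the distance from the TCP to the grasp point, in m); z points along the fingers, y is the direction in which the jaws open and shut (so a half turn about z gives the same grasp; the last joint's range is limited). The gripper opens to 85 mm and grips with 20 to 120 N. Pads are 22 mm wide; open, the fingers measure 114 mm over their backs; the gripper's body (76 mm by 85 mm) begins 54 mm behind the grasp point. The pads swing forward as they close: fully open they stand 13 mm farther back than shut.
Start: joints at [-80.69, 21.807, 74.336, -0, 83.858, -12.336], TCP at [0.203, -0.511, 0.194] pointing down, gripper open.
Joint ranges: [-178.18, 178.18], [-50.72, 133.34], [12.68, 142.11], [-81.47, 261.47], [9.98, 163.14], [-165.26, 165.26]. Speed limits (degrees/s): [136.94, 136.94, 180, 180, 180, 180].

INTERFACE

Orientations are given as a 3x3 rotation matrix whose columns are the frame's x, y, z axes.
In Python, from rig import observe, get_image, close_job, hold_point_z gives the robot as it stands. The module is installed in compiled form; this text tells all that it offers.
- The arm moves only by the tool jog_arm, never from a script. Its arguments are lists of equal length, an entry for each row: "travel": the shift along the world's x, y, z in m, a list of three; "dr": the turn, a rotation vector about the world's x, y, z in rad, a list of three. In form: {"travel": [[x, y, z], ...], "dr": [[rx, ry, rz], ...]}. A call has 1 to 20 rows; each row shifts and turns the commanded pose from where the row before left it; what a row does not reach is not made up. A row lasts 1/12 s, in which the tool goes at most 41.7 mm and 7.16 degrees, less where a joint would pass 70% of its speed; a pose out of reach is approached as far as the arm can. A call with a gripper value outside its range is refused whole. "jaw" is the finger opening in m, from 0 to 0.0854, set as the call begins (left out, the last holds). The fingers move at their own pace and stop on an object; "newtons" is the grip in N (left out, the last holds). Time passes only in rows, so rows that do not move let the fingers close. It gives the time, the measured TCP pose, the force and the opening at its end, in the units of the state.
- observe(): the state, without advancing time (a new reading comes with each control period).
- get_image(name): name is "scene" or "side" or "wrist"; returns a dict with "color" (384x512x3 uint8, red, green, blue), "fovy" (degrees; the focal length in pixels is half the picture's height over the tangent of half this angle, whatever the lens; pixels are square), "cx", "cy" (the principal point, pixels), "R" (3x3) and "t" (3): a world point X has camera coordinates R X + t. Camera axes: x right, y down, z forward; pixel columns grow to the right and rows downward; lengths in m; the calibration is good to about 2 mm. A picture is of the moment at which its call begins. There is no depth.
- close_job(): hands the job in, once; it reports no verdict.
The state is a dict: "time_s": time; "q": joint angles; "qvel": joint speeds; "joint_efforts": joint torques, N m; "position": TCP position; "tool_rot": TCP orientation; "ft_force": force on the tool from outside, world axes, zero at the start; "wrist_torque": the same for the moment, N m; "grip_width": finger opening in m.
Only numpy, scipy, OpenCV 4.12 (cv2) and the standard library are available. Lean on these libraries where they do the work, as an engineer would, in place of code of your own. Each camera call takes 0.05 s, during which the arm holds its last target.

TASK

Take the notched adapter plate out of the deep bin by its upright tab: the notched end is caught under the bin's lip, so raise the tab end first and draw the plate out on the slant. Lay it flat on the long grey base, in line with it, with the notch over the T-slot, and let go; then drop the T-headed bolt lengthwise into the open part of the slot, slide it along until its shank is fully home in the notch, and give it a quarter turn so that its head locks across the slot. Leave it standing upright there and leave the round-footed knob, dish, vial and tip box where they are.

Things in the scene. Friction and masses are not known exactly. Their poses are not given: they have to be found in the camera images.
- bin: Fixed white open bin, 170 (x) x 96 (y) x 75 (z) mm outside, walls and floor 5 mm thick: inside 160 x 86 x 70 deep. Origin: centre of its underside. A fixed lip juts 30 mm inward from the inside of its -x end wall over the full width, 6 mm thick, its underside 30 mm above the inner floor. The bin stands left or right of the middle, -x end towards the robot.
- bin_lip (a point): Middle of the lower free edge of the lip, 50 mm to -x of the bin's centre, 35 mm above the bin's underside.
- plate: Loose aluminium plate, 150 (x) x 76 (y) x 6 (z) mm, about 0.2 kg, flat on the bin's inner floor, -x end under the lip. Origin: centre of its underside. Its -x end has an open U-notch on the centre line, 15 mm wide (y), 24 mm deep (x = -75 to -51). An upright tab 24 (x) x 10 (y) mm, 50 mm tall, stands on it at x = +45, y = 0, z = 6 to 56 mm. The round window is only decoration.
- plate_notch (a point): In the middle of the plate's notch, level with its underside: plate x = -61 mm, y = 0, z = 0.
- plate_tab (a point): On the plate's tab, 16 mm below its top: plate x = +45, y = 0, z = 40 mm. A good grip point; pinch the 10 mm thickness, fingers closing along the plate's y.
- base: Fixed grey steel base, 240 (x) x 100 (y) x 20 (z) mm, flat on top, -x end towards the robot. Origin: centre of its underside. A T-slot runs along x on the centre line from x = -110 to +5 mm, closed at both ends: mouth 22 mm wide and 6 mm deep, below it an undercut 40 mm wide and 10 mm high, its floor 4 mm above the underside. No thread or catch: the bolt rests on the slot's floor.
- base_seat (a point): On the base's top, base x = +35, y = 0, z = 20 mm: where the plate's origin should come, with plate and base x axes the same way (tab end away from the T-slot's open part). About 15 mm either way along x will do. The plate then covers base x = -40 to +110 mm and its notch lies over the slot.
- slot_entry (a point): On the slot's centre line, level with the base's top, base x = -75 mm: middle of the part of the T-slot left open by a plate on the seat; drop the bolt here.
- tbolt: Loose steel T-bolt, 63 mm tall, about 80 g, standing on its head on the table in any yaw. Origin: centre of the head's underside. Head 32 (x) x 17 (y) x 8 (z) mm: it enters the slot only with its x along the slot, and does not pass the plate's notch. Shank 8 mm diameter, z = 8 to 25; flange 32 mm diameter, z = 25 to 29; flat wing 28 (x) x 10 (y) mm, z = 29 to 63, in line with the head.
- tbolt_wing (a point): On the bolt's axis, 50 mm above its underside: grip point on the wing, fingers closing along the bolt's y. With the bolt standing in the slot this point is 54 mm above the base's underside, and the flange clears a laid plate by 3 mm. Locked: bolt x across the slot, shank near the notch's closed end (bolt axis at plate x about -58 mm).
- round_knob: Bystander: same wing and flange as the T-bolt but with a round foot, 30 mm diameter, 8 mm high. Loose, 63 mm tall. Origin: centre of its underside.
- dish: Bystander: loose clear covered dish, 64 mm diameter, 16 mm high. Origin: centre of its underside.
- vial: Bystander: loose small amber jar, 32 mm diameter, 60 mm tall. Origin: centre of its underside.
- tip_box: Bystander: loose grey and white box, 60 (x) x 90 (y) x 54 (z) mm. Origin: centre of its underside.
There are look-alikes about, which are no part of the job. What is shaped like the plate but blue or purple is not meant. What is shaped like the tbolt but yellow is not meant.

How it is judged (in metres and radians):
On the way, in this order (a step that is already met when the one before it is completed fails the run):
1. the plate's tab end is raised (plate tilted more than 20 degrees) while its notched end is still in the bin (angle between plate's own x axis and vertical below 1.22 rad and z of plate_tab in the frame of bin above 0.08 m and z of plate_notch in the frame of bin between -0.01 and 0.06 m and x of plate_notch in the frame of bin between -0.1 and 0.08 m), for 0.05 s.
2. the plate is wholly above the bin's rim (z of plate_notch in the frame of bin between 0.078 and 1 m and z of plate_tab in the frame of bin between 0.1 and 1 m), for 0.05 s.
3. the plate lies flat on the base, in line, notch over the slot, let go (x of plate in the frame of base between 0.012 and 0.052 m and y of plate in the frame of base between -0.008 and 0.008 m and z of plate in the frame of base between 0.017 and 0.0235 m and angle between plate's own z axis and vertical below 0.05 rad and angle between the x axis of plate and the x axis of base, either way round below 0.12 rad and x of plate_notch in the frame of base between -0.06 and 0 m and contact force between the fingers and plate below 0.2 N), for 0.3 s.
4. the bolt's head is down in the slot, lengthwise, beside the plate (y of tbolt in the frame of base between -0.006 and 0.006 m and z of tbolt in the frame of base between 0 and 0.0085 m and x of tbolt in the frame of plate between -0.14 and -0.08 m and angle between the x axis of tbolt and the x axis of base, either way round below 0.35 rad), for 0.05 s.
5. the bolt's shank is in the notch (y of tbolt in the frame of base between -0.006 and 0.006 m and z of tbolt in the frame of base between 0 and 0.0085 m and x of tbolt in the frame of plate between -0.067 and -0.049 m), for 0.1 s.
At the end, for the whole second after the job is handed in: Plate flat on the base (0.05 rad, 3 mm), in line within 0.12 rad and 8 mm, origin 12 to 52 mm to +x of base centre; bolt upright (0.2 rad), head in the slot (under 8.5 mm up, 6 mm off centre line), axis at plate x -67 to -49 mm, head across the slot within 0.4 rad; both at rest (all of step 5 and x of plate in the frame of base between 0.012 and 0.052 m and y of plate in the frame of base between -0.008 and 0.008 m and z of plate in the frame of base between 0.017 and 0.0235 m and angle between plate's own z axis and vertical below 0.05 rad and angle between the x axis of plate and the x axis of base, either way round below 0.12 rad and x of plate_notch in the frame of base between -0.06 and 0 m and angle between the x axis of tbolt and the y axis of base, either way round below 0.4 rad and angle between tbolt's own z axis and vertical below 0.2 rad and linear speed of each of plate, tbolt below 0.02 m/s); the robot touches nothing.
It fails at once if a bystander (round-footed knob, dish, vial, tip box) is shifted more than 30 mm or knocked over (distance of any of round_knob, dish, vial, tip_box from where it was at the start of the episode above 0.03 m or angle between any of round_knob, dish, vial, tip_box's own z axis and vertical above 0.6 rad).
It also fails if it takes over 72 s, if anything falls off the work surface, if the arm or the gripper's body presses on something with over 40 N, if the wrist force passes 120 N, or if a joint passes its speed limit or range.

## Working session

There is one attempt and no reset: what is moved stays moved. The work goes in short steps, Python scripts to look and compute and a tool call to move; the robot and the scene stay as the last step left them, time stands still between calls to the robot, and variables do not carry over. Pictures are saved under pics/ and viewed, and the job is handed in when it is done.

Besides the shell and the picture viewer there is one more tool, called after "Request:" in YAML: its name, and indented under it one key for each argument. jog_arm: Moves the arm, as the interface text tells. Its arguments: {"type":"object","properties":{"travel":{"type":"array"},"dr":{"type":"array"},"jaw":{"type":"number"},"newtons":{"type":"number"}},"required":["travel","dr"]}

```bash
mkdir -p pics
cat > h.py <<'E'
import numpy as np, cv2
from rig import observe, get_image
np.set_printoptions(precision=4,suppress=True)
def snap(name,fn):
    im=get_image(name); cv2.imwrite('pics/'+fn+'.png',im['color'][:,:,::-1]); 
    np.savez('pics/'+fn+'.npz',**{k:np.array(v) for k,v in im.items()}); return im
def load(fn):
    d=np.load('pics/'+fn+'.npz'); return {k:d[k] for k in d}
def f(im): return im['color'].shape[0]/2/np.tan(np.radians(float(im['fovy']))/2)
def ray(im,u,v):
    d=np.array([(u-im['cx'])/f(im),(v-im['cy'])/f(im),1.0]); R=np.array(im['R']);t=np.array(im['t'])
    return -R.T@t, R.T@d
def onz(im,u,v,z):
    o,d=ray(im,u,v); return o+d*(z-o[2])/d[2]
def proj(im,X):
    c=np.array(im['R'])@np.array(X)+np.array(im['t']); return np.array([im['cx']+f(im)*c[0]/c[2], im['cy']+f(im)*c[1]/c[2]])
E
python3 - <<'E'
from h import *
for n in ['scene','side','wrist']:
    im=snap(n,n+'0'); print(n,im['fovy'],im['cx'],im['cy'],-np.array(im['R']).T@im['t'], im['R'])
s=observe(); print(s)
E
```

```text
scene 55.45881706944508 253.6381107770673 183.87075535704275 [0.8288 0.6857 0.521 ] [[-0.9058  0.4234 -0.0139]
 [ 0.2477  0.5027 -0.8282]
 [-0.3437 -0.7537 -0.5602]]
side 47.029133935929806 254.05178539012908 189.6902960176148 [0.1952 0.6695 0.8094] [[-0.8629 -0.5053 -0.0003]
 [-0.3704  0.633  -0.6798]
 [ 0.3437 -0.5865 -0.7334]]
wrist 71.4697144922483 256.37773486141845 189.03869199044829 [ 0.2669 -0.4847  0.3729] [[ 0.3685 -0.9296 -0.0025]
 [-0.8942 -0.3552  0.2724]
 [-0.2542 -0.0981 -0.9622]]
{'time_s': 0.15, 'q': array([-80.6891,  21.8343,  74.3725,   0.    ,  83.8575, -12.3367]), 'qvel': array([ 0.0566, -0.0963, -0.1641,  0.0257,  0.0551,  0.053 ]), 'joint_efforts': array([  0.0007, -44.8627, -23.1346,  -0.0002,   0.0038,  -0.    ]), 'position': array([ 0.2028, -0.511 ,  0.1938]), 'tool_rot': array([[ 0.9295,  0.3689, -0.0002],
       [ 0.3689, -0.9295,  0.0011],
       [ 0.0002, -0.0011, -1.    ]]), 'ft_force': array([-0.2746,  1.0057,  0.4672]), 'wrist_torque': array([-0.0367,  0.0287, -0.0076]), 'grip_width': 0.08542358234665609}
```

View pics/scene0.png

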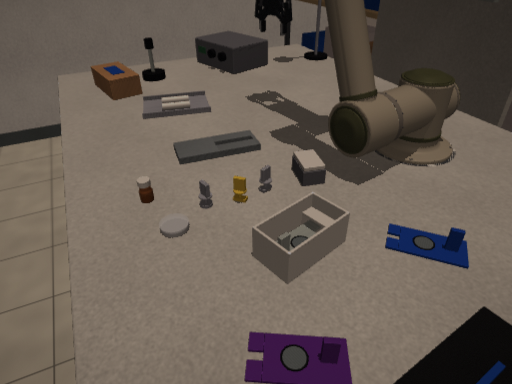

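View pics/side0.png

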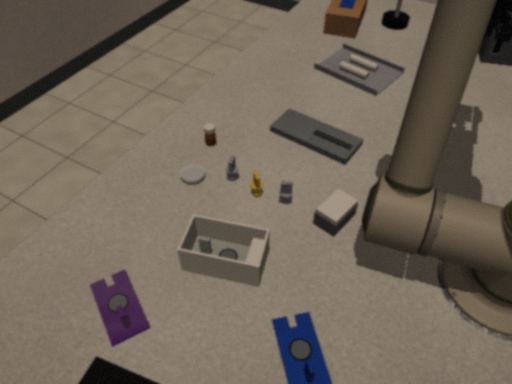

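View pics/wrist0.png

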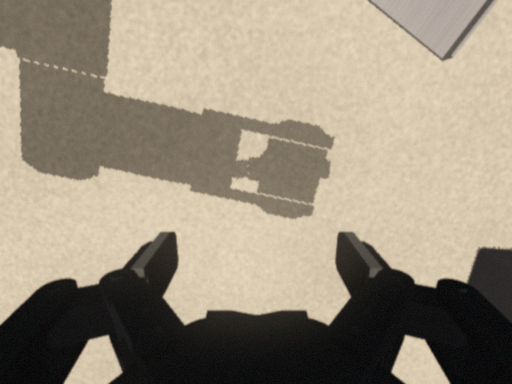

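The scene view shows the white bin at (300,235), the base at (217,145), and a yellow look-alike bolt at (240,187). There are two grey knob-like things at (205,190) and (265,176). The blue and purple plates are decoys. Next I'll take close crops.

Run:
```python
from h import *
a=load('scene0')['color'][:,:,::-1]; b=load('side0')['color'][:,:,::-1]
A=cv2.resize(a[155:285,140:360],None,fx=3.6,fy=3.6,interpolation=cv2.INTER_CUBIC)
B=cv2.resize(b[140:290,170:370],None,fx=4,fy=4,interpolation=cv2.INTER_CUBIC)
cv2.imwrite('pics/c1.png',A);cv2.imwrite('pics/c2.png',B)
cv2.imwrite('pics/c3.png',cv2.resize(a[120:170,160:280],None,fx=6,fy=6,interpolation=cv2.INTER_CUBIC))
```

```text
(no output)
```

View pics/c1.png

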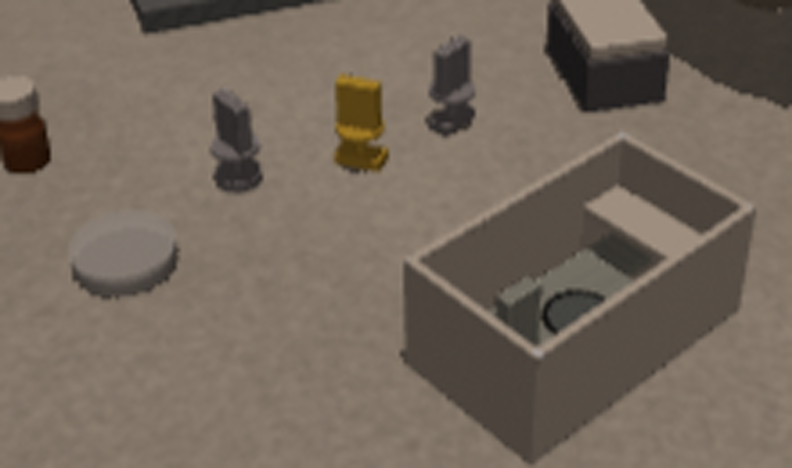

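View pics/c2.png

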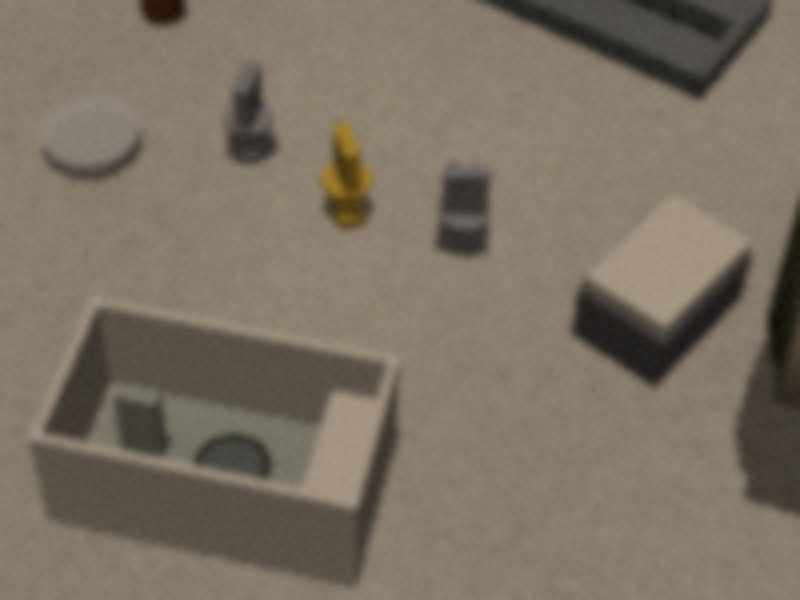

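View pics/c3.png

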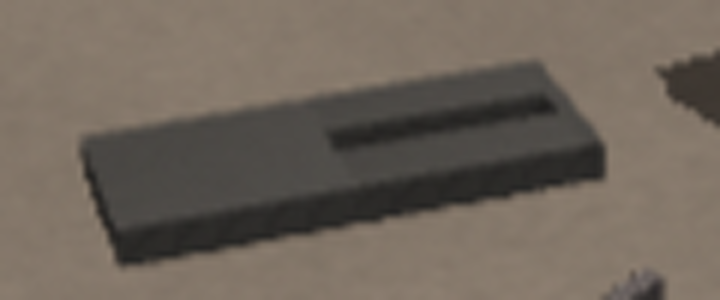

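Run:
```python
from h import *
S=load('scene0');D=load('side0')
def cs(p): return (p[0]+.5)/3.6-.5+140,(p[1]+.5)/3.6-.5+155
def cd(p): return (p[0]+.5)/4-.5+170,(p[1]+.5)/4-.5+140
def cb(p): return (p[0]+.5)/6-.5+160,(p[1]+.5)/6-.5+120
def quad(im,pts,z,c):
    P=np.array([onz(im,*c(p),z) for p in pts])[:,:2]; print(P.tolist(),'mean',P.mean(0),'edges',np.linalg.norm(np.roll(P,-1,0)-P,axis=1), 'ang',np.degrees(np.arctan2(*(np.roll(P,-1,0)-P).T[::-1])))
print('bin');quad(S,[(403,263),(622,135),(754,210),(540,358)],.075,cs)
quad(D,[(97,299),(399,360),(357,505),(31,437)],.075,cd)
print('base');quad(S,[(80,138),(120,234),(606,148),(540,62)],.02,cb)
quad(S,[(328,137),(555,95)],.02,cb)
print('tab top');
for im,c,p in [(S,cs,(521,293)),(D,cd,(139,398))]: print(onz(im,*c(p),.061))
print('tbolt top, bottom')
for im,c,p,q in [(S,cs,(451,60),(450,120)),(D,cd,(467,172),(462,240))]: print(onz(im,*c(p),.055),onz(im,*c(q),.0))
print('knob');
for im,c,p,q in [(S,cs,(235,115),(238,175)),(D,cd,(250,85),(250,147))]: print(onz(im,*c(p),.05),onz(im,*c(q),.0))
print('yellow',onz(S,*cs((359,155)),0)); print('tipbox top',[onz(S,*cs(p),.054) for p in [(552,0),(665,40),(590,48)]])
```

```text
bin
[[0.6199693842771856, 0.2152363339463964], [0.4575736366475334, 0.16842454142572727], [0.43186196169653457, 0.25876451099618375], [0.5904095455714518, 0.30500165227504444]] mean [0.525  0.2369] edges [0.169  0.0939 0.1652 0.0945] ang [-163.92    105.8869   16.2582  -71.7732]
[[0.6147213128221201, 0.2105399707671622], [0.4540742727725228, 0.1644716053439208], [0.42854236834959086, 0.25288329459555603], [0.590630836800601, 0.3010269990066301]] mean [0.522  0.2322] edges [0.1671 0.092  0.1691 0.0936] ang [-163.9988  106.1079   16.5425  -75.0919]
base
[[0.6434762974217212, -0.2913753319744582], [0.6513254097343838, -0.190192185145465], [0.4160746512766935, -0.16597199250074157], [0.40512885398019377, -0.26718967758757084]] mean [ 0.529  -0.2287] edges [0.1015 0.2365 0.1018 0.2396] ang [ 85.5643 174.1218 -96.172   -5.7941]
[[0.5333358063801727, -0.2374496270587899], [0.41420504860532753, -0.22895322468050416]] mean [ 0.4738 -0.2332] edges [0.1194 0.1194] ang [175.9206  -4.0794]
tab top
[0.5686 0.2483 0.061 ]
[0.5644 0.2455 0.061 ]
tbolt top, bottom
[0.4959 0.0221 0.055 ] [0.4923 0.0136 0.    ]
[0.4942 0.008  0.055 ] [0.492  0.0125 0.    ]
knob
[0.6444 0.0129 0.05  ] [0.6457 0.0089 0.    ]
[0.6479 0.0053 0.05  ] [0.6468 0.0105 0.    ]
yellow [0.5654 0.0236 0.    ]
tipbox top [array([ 0.3943, -0.0196,  0.054 ]), array([0.3533, 0.0623, 0.054 ]), array([0.4044, 0.0486, 0.054 ])]
```

Request:
jog_arm:
  travel:
    - [0.015,0.03,0.003]
    - [0.015,0.03,0.003]
    - [0.015,0.03,0.003]
    - [0.015,0.03,0.003]
    - [0.015,0.03,0.003]
    - [0.015,0.03,0.003]
    - [0.015,0.03,0.003]
    - [0.015,0.03,0.003]
    - [0.015,0.03,0.003]
    - [0.015,0.03,0.003]
    - [0.015,0.03,0.003]
    - [0.015,0.03,0.003]
    - [0.015,0.03,0.003]
    - [0.015,0.03,0.003]
    - [0.015,0.03,0.003]
    - [0.015,0.03,0.003]
    - [0.015,0.03,0.003]
    - [0.015,0.03,0.003]
    - [0.015,0.03,0.003]
    - [0.015,0.03,0.003]
  dr:
    - [0,0,-0.005]
    - [0,0,-0.005]
    - [0,0,-0.005]
    - [0,0,-0.005]
    - [0,0,-0.005]
    - [0,0,-0.005]
    - [0,0,-0.005]
    - [0,0,-0.005]
    - [0,0,-0.005]
    - [0,0,-0.005]
    - [0,0,-0.005]
    - [0,0,-0.005]
    - [0,0,-0.005]
    - [0,0,-0.005]
    - [0,0,-0.005]
    - [0,0,-0.005]
    - [0,0,-0.005]
    - [0,0,-0.005]
    - [0,0,-0.005]
    - [0,0,-0.005]
  jaw: 0.035
  newtons: 80

```text
time_s: 1.82
position: [0.5032, 0.0906, 0.2543]
tool_rot: [[0.962, 0.274, -0.0], [0.274, -0.962, -0.0], [-0.0, -0.0, -1.0]]
ft_force: [0.6, -0.9, 0.4]
grip_width: 0.0349
```

Run:
```python
from h import *
im=snap('wrist','w1'); s=observe(); print(s['position'],-np.array(im['R']).T@im['t'])
```

```text
[0.5049 0.0946 0.2544] [0.5695 0.1105 0.4334]
```

View pics/w1.png

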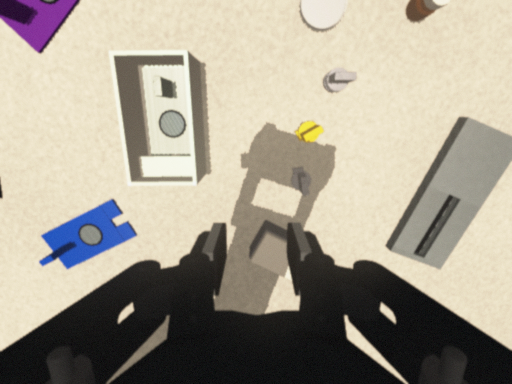

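The wrist view shows the bin (rim corners (111,51), (188,49), (198,185), (130,186)), the tab at (167,86), the base at right, and the T-bolt in shadow at (301,180). I'll enlarge it to measure.

Run:
```python
from h import *
b=load('w1')['color'][:,:,::-1]
cv2.imwrite('pics/c4.png',cv2.resize(b[40:195,100:220],None,fx=4,fy=4,interpolation=cv2.INTER_CUBIC)[:600])
cv2.imwrite('pics/c5.png',cv2.resize(b[105:280,380:512],None,fx=3.4,fy=3.4,interpolation=cv2.INTER_CUBIC))
x=cv2.resize(b[110:210,270:350],None,fx=6,fy=6,interpolation=cv2.INTER_CUBIC); cv2.imwrite('pics/c6.png',np.clip(x*1.8,0,255).astype(np.uint8))
```

```text
(no output)
```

View pics/c4.png

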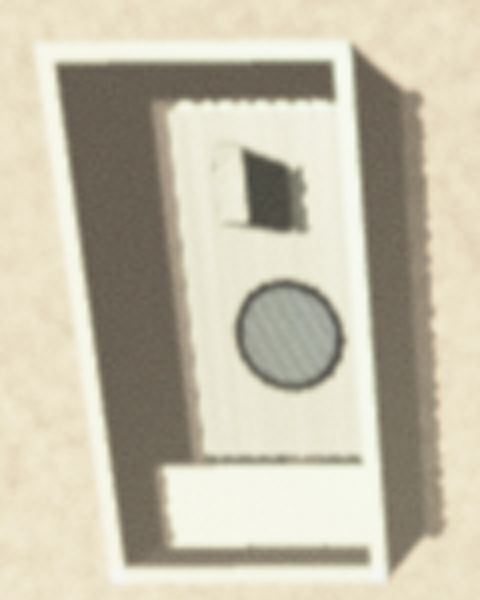

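View pics/c5.png

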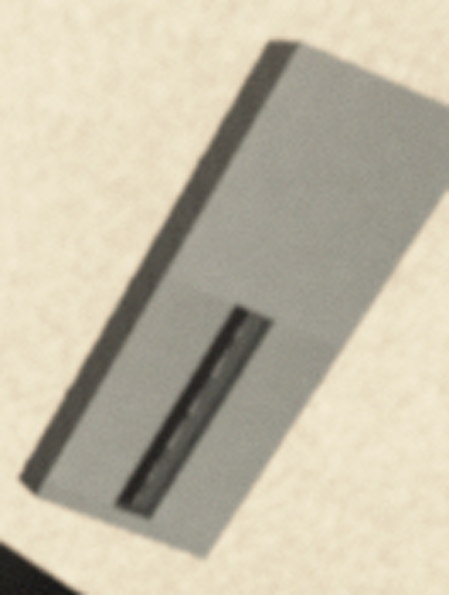

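View pics/c6.png

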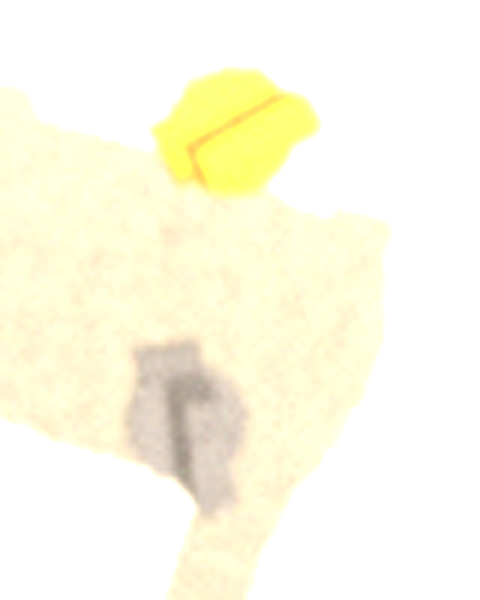

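Run:
```python
from h import *
W=load('w1')
c4=lambda p:((p[0]+.5)/4-.5+100,(p[1]+.5)/4-.5+40)
c5=lambda p:((p[0]+.5)/3.4-.5+380,(p[1]+.5)/3.4-.5+105)
c6=lambda p:((p[0]+.5)/6-.5+270,(p[1]+.5)/6-.5+110)
def quad(pts,z,c):
    P=np.array([onz(W,*c(p),z) for p in pts])[:,:2]; print(P.tolist(),'mean',P.mean(0),'edges',np.linalg.norm(np.roll(P,-1,0)-P,axis=1), 'ang',np.degrees(np.arctan2(*(np.roll(P,-1,0)-P).T[::-1])))
print('bin');quad([(36,43),(350,40),(388,581),(112,583)],.075,c4)
print('tab');quad([(215,148),(243,148),(248,228),(222,222)],.061,c4)
print('plate +x visible corners / window');quad([(174,102),(332,100),(362,460),(206,460)],.011,c4); quad([(290,334)],.011,c4)
print('base');quad([(300,42),(36,492),(205,557)],.02,c5)
print('slot');quad([(255,312),(134,508)],.02,c5)
print('bolt wing');quad([(150,350),(215,480)],.035,c6);quad([(188,425)],.027,c6);
```

```text
bin
[[0.5909713708075075, 0.3041263078850093], [0.6179283232158965, 0.21235751437458647], [0.4545343620835948, 0.16465620447033152], [0.4275027086093103, 0.25686071866126375]] mean [0.5227 0.2345] edges [0.0956 0.1702 0.0961 0.1702] ang [ -73.6299 -163.7253  106.3396   16.1268]
tab
[[0.5767668663888565, 0.2519113120661908], [0.5792507071872509, 0.24318091301630224], [0.555446218876028, 0.23719430430732721], [0.5549490246866686, 0.24578404580500285]] mean [0.5666 0.2445] edges [0.0091 0.0245 0.0086 0.0227] ang [ -74.1187 -165.8834   93.3127   15.6867]
plate +x visible corners / window
[[0.589043097345163, 0.2879164279120993], [0.6054213608928636, 0.23277784292132725], [0.4798091454222714, 0.1949340287119244], [0.46283560203590113, 0.2545142049456749]] mean [0.5343 0.2425] edges [0.0575 0.1312 0.062  0.1306] ang [ -73.4566 -163.2338  105.9015   14.8241]
[[0.5198528134904963, 0.23170081787594762]] mean [0.5199 0.2317] edges [0.] ang [0.]
base
[[0.6507264568306019, -0.19435135157420874], [0.4158931123712481, -0.1719398526938677], [0.4053619318854144, -0.2709929064305567]] mean [ 0.4907 -0.2124] edges [0.2359 0.0996 0.2571] ang [174.5484 -96.0688  17.3466]
slot
[[0.5326567118327624, -0.23362911209719228], [0.42120698524490735, -0.22347331109703356]] mean [ 0.4769 -0.2286] edges [0.1119 0.1119] ang [174.7933  -5.2067]
bolt wing
[[0.5085198343808986, 0.03343243310352419], [0.4806063461108201, 0.006614565365867214]] mean [0.4946 0.02  ] edges [0.0387 0.0387] ang [-136.1468   43.8532]
[[0.4910617201479261, 0.01612790959265921]] mean [0.4911 0.0161] edges [0.] ang [0.]
```

Request:
jog_arm:
  travel:
    - [0.01,0.025,-0.01]
    - [0.01,0.025,-0.015]
    - [0.01,0.025,-0.02]
    - [0.01,0.025,-0.02]
    - [0.01,0.025,-0.02]
    - [0.0115,0.0255,-0.02]
    - [0,0,-0.02]
    - [0,0,-0.01]
    - [0,0,0]
    - [0,0,0]
  dr:
    - [0,0,0]
    - [0,0,0]
    - [0,0,0]
    - [0,0,0]
    - [0,0,0]
    - [0,0,0.005]
    - [0,0,0]
    - [0,0,0]
    - [0,0,0]
    - [0,0,0]

```text
time_s: 2.7
position: [0.5644, 0.2387, 0.1197]
tool_rot: [[0.96, 0.278, -0.0], [0.278, -0.96, -0.0], [-0.0, 0.0, -1.0]]
ft_force: [0.4, -0.2, 0.1]
grip_width: 0.0349
```

Run:
```python
from h import *
im=snap('wrist','w2'); s=observe(); print(s['position'],s['tool_rot'],s['q'])
b=im['color'][:,:,::-1]
cv2.imwrite('pics/c7.png',cv2.resize(b,None,fx=1.5,fy=1.5))
```

```text
[0.5648 0.2387 0.1206] [[ 0.9605  0.2782  0.0016]
 [ 0.2782 -0.9605  0.0002]
 [ 0.0016  0.0002 -1.    ]] [11.8652 31.3729 70.6099 -0.0058 77.9254 85.7119]
```

View pics/c7.png

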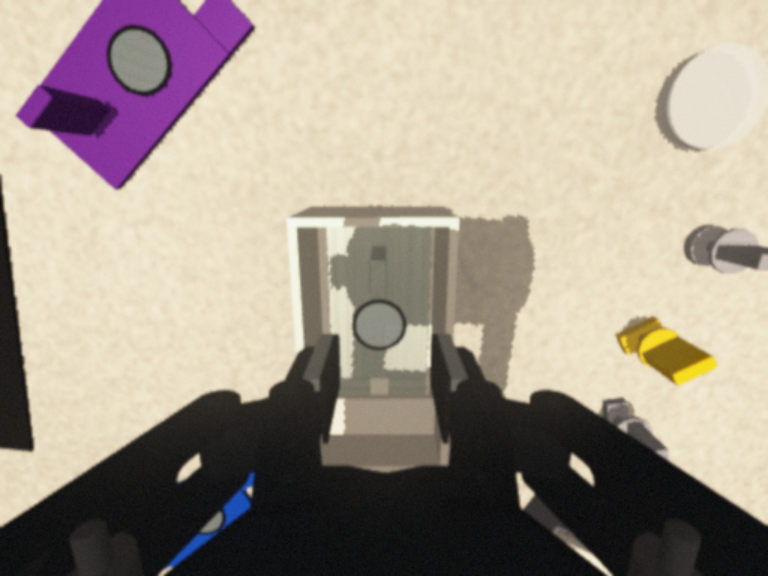

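Run:
```python
from h import *
W=load('w2')
cv2.imwrite('pics/c8.png',cv2.resize(W['color'][130:290,180:320,::-1],None,fx=3.7,fy=3.7,interpolation=cv2.INTER_CUBIC))
c=lambda p:((p[0]+.5)/1.5-.5,(p[1]+.5)/1.5-.5)
for p,z in [((290,217),.075),((459,217),.075),((379,253),.061),((379,324),.011),((379,385),.005)]: print(p,onz(W,*c(p),z))
```

```text
(290, 217) [0.5919 0.3028 0.075 ]
(459, 217) [0.618  0.2127 0.075 ]
(379, 253) [0.5833 0.2492 0.061 ]
(379, 324) [0.5199 0.2319 0.011 ]
(379, 385) [0.466  0.2167 0.005 ]
```

View pics/c8.png

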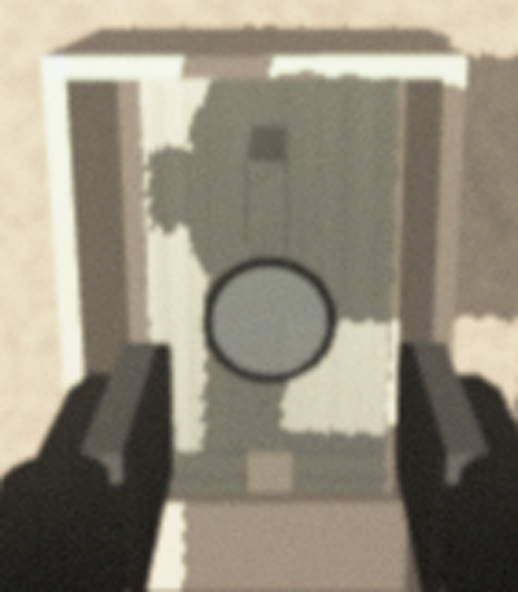

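Run:
```python
from h import *
W=load('w2')
c=lambda p:((p[0]+.5)/3.7-.5+180,(p[1]+.5)/3.7-.5+130)
B=np.array([.5227,.2345]);a=np.radians(16.2);R=np.array([[np.cos(a),np.sin(a)],[-np.sin(a),np.cos(a)]])
for n,p,z in [('tabtop+x',(267,160),.061),('tabtop-x',(267,241),.061),('face bottom',(267,125),.011),('win',(270,320),.011),('notch end',(270,452),.011),('+x edge',(270,80),.011),('edgeR',(395,250),.011)]:
    P=onz(W,*c(p),z); print(n,P,R@(P[:2]-B))
```

```text
tabtop+x [0.5792 0.2487 0.061 ] [ 0.0582 -0.0021]
tabtop-x [0.5592 0.243  0.061 ] [ 0.0374 -0.002 ]
face bottom [0.5786 0.2494 0.011 ] [ 0.0578 -0.0012]
win [0.5196 0.2317 0.011 ] [-0.0037 -0.0018]
notch end [0.4755 0.2191 0.011 ] [-0.0496 -0.0016]
+x edge [0.5916 0.2522 0.011 ] [ 0.0711 -0.0022]
edgeR [0.5523 0.2013 0.011 ] [ 0.0191 -0.0401]
```

Request:
jog_arm:
  travel:
    - [0.001,0.003,0]
    - [0.002,0.0035,-0.0045]
    - [0,0,-0.01]
    - [0,0,-0.01]
    - [0,0,-0.01]
    - [0,0,-0.01]
    - [0,0,-0.01]
    - [0,0,-0.01]
    - [0,0,-0.01]
    - [0,0,-0.01]
    - [0,0,-0.01]
    - [0,0,0]
    - [0,0,0]
    - [0,0,0]
  dr:
    - [0,0,0]
    - [0,0,0]
    - [0,0,0]
    - [0,0,0]
    - [0,0,0]
    - [0,0,0]
    - [0,0,0]
    - [0,0,0]
    - [0,0,0]
    - [0,0,0]
    - [0,0,0]
    - [0,0,0]
    - [0,0,0]
    - [0,0,0]

```text
time_s: 3.92
position: [0.5677, 0.2459, 0.0252]
tool_rot: [[0.96, 0.279, 0.001], [0.279, -0.96, 0.0], [0.001, 0.0, -1.0]]
ft_force: [-0.2, 0.3, -0.8]
grip_width: 0.0353
```

Request:
jog_arm:
  travel:
    - [0,0,0]
    - [0,0,0]
    - [0,0,0]
    - [0,0,0]
    - [0,0,0]
    - [0,0,0]
    - [0,0,0]
    - [0,0,0]
  dr:
    - [0,0,0]
    - [0,0,0]
    - [0,0,0]
    - [0,0,0]
    - [0,0,0]
    - [0,0,0]
    - [0,0,0]
    - [0,0,0]
  jaw: 0.0
  newtons: 80

```text
time_s: 4.58
position: [0.5674, 0.2458, 0.0248]
tool_rot: [[0.96, 0.279, -0.0], [0.279, -0.96, -0.0], [-0.0, 0.0, -1.0]]
ft_force: [0.6, -0.0, 0.3]
grip_width: -0.0001
```

Run:
```python
from h import *
a=snap('wrist','w3'); b=snap('scene','s3'); c=snap('side','d3'); print(observe()['grip_width'],observe()['position'])
A=cv2.resize(a['color'][100:384,100:412,::-1],None,fx=1.25,fy=1.25)
cv2.imwrite('pics/w3c.png',cv2.resize(a['color'][120:300,150:350,::-1],None,fx=3,fy=3))
cv2.imwrite('pics/s3c.png',cv2.resize(b['color'][150:300,200:400,::-1],None,fx=4,fy=4))
cv2.imwrite('pics/d3c.png',cv2.resize(c['color'][150:300,150:350,::-1],None,fx=4,fy=4))
```

```text
-7.898182667247052e-05 [0.5674 0.2458 0.0248]
```

View pics/w3c.png

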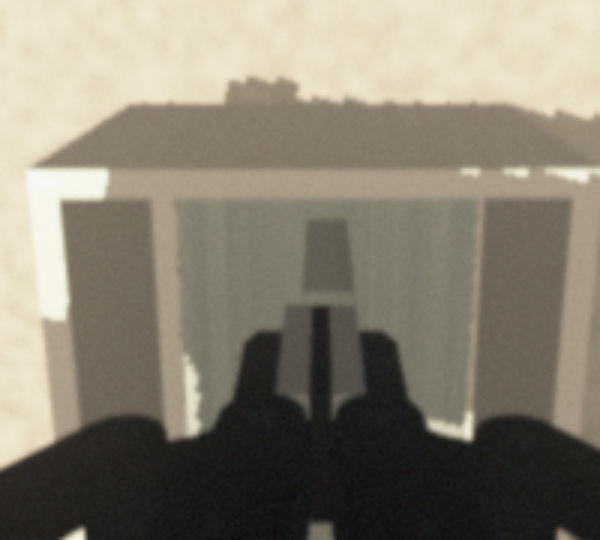

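View pics/s3c.png

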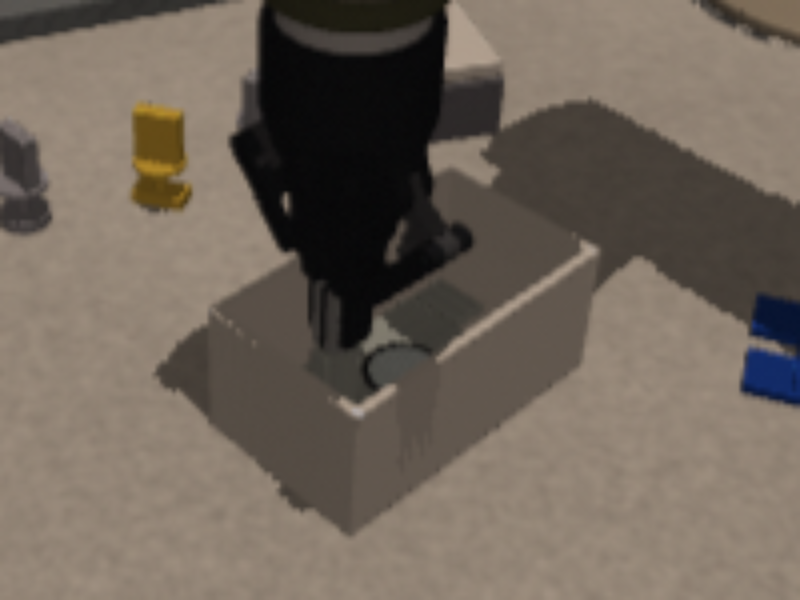

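View pics/d3c.png

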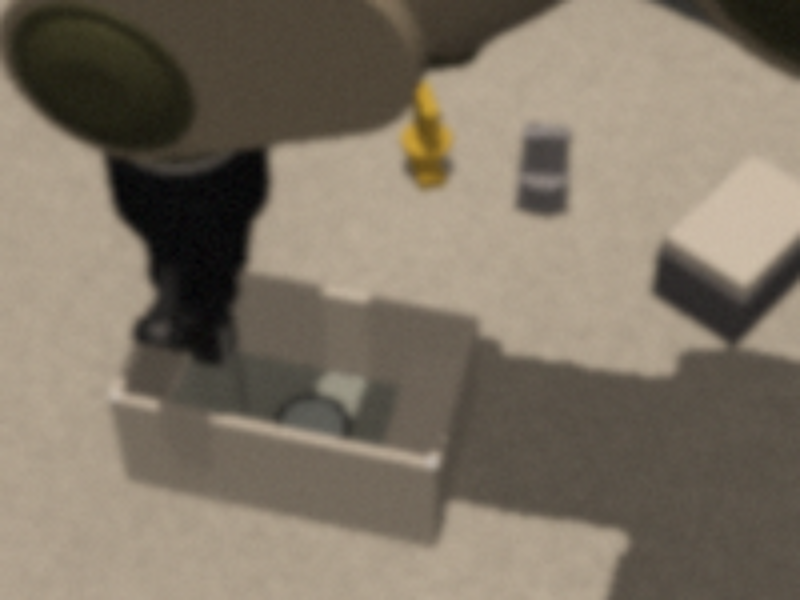

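Run:
```python
from h import *
s=observe();P=s['position'];x=s['tool_rot'][:,0]
for n,o,k,im in [('w3',(150,120),3,0),('s3',(200,150),4,0),('d3',(150,150),4,0)]:
    im=load(n)
    for q in [P,P+.011*x,P-.011*x,P+[0,0,.019],P+[0,0,.036],P+[0,0,.036]+.012*x,P+[0,0,.036]-.012*x]:
        print(n,(proj(im,q)-o)*k, end=' ')
    print()
```

```text
w3 [324.3638 281.3064] w3 [324.425  237.4644] w3 [324.3045 323.7933] w3 [324.8084 313.1518] w3 [325.2941 347.9494] w3 [325.396  290.6517] w3 [325.1965 402.8998] 
s3 [334.634  396.7032] s3 [318.2417 407.7077] s3 [350.75   385.8841] s3 [335.9283 367.3583] s3 [337.1208 340.3227] s3 [318.7118 352.1537] s3 [355.1817 328.7154] 
d3 [218.2023 394.7012] d3 [198.8413 390.603 ] d3 [237.6379 398.8153] d3 [215.2494 373.9011] d3 [212.5319 354.7595] d3 [190.8254 350.2482] d3 [234.3322 359.2903]
```

Run:
```python
from h import *
import rig
print(rig.hold_point_z, [x for x in dir(rig) if x[0]!='_'])
W=load('wrist0'); P=np.array([.2028,-.511,.1938]);R=np.array([[ 0.9295,  0.3689, 0],[ 0.3689, -0.9295,0],[0,0,-1.]])
for w,dz in [(.0427,0),(.0427,-.013),(.0427,-.036),(.0427,-.05)]:
    for sx in (-.011,.011): print(dz,sx,[proj(W,P+R@[sx,sy,dz]) for sy in (-w,w)])
cv2.imwrite('pics/w0c.png',cv2.resize(W['color'][200:384,60:460,::-1],None,fx=2,fy=2))
W=load('w3');cv2.imwrite('pics/w3d.png',cv2.resize(W['color'][170:270,200:310,::-1],None,fx=6,fy=6))
```

```text
0.0187 ['MotionError', 'close_job', 'get_image', 'hold_point_z', 'observe']
0 -0.011 [array([199.5393, 228.1506]), array([316.9143, 228.2236])]
0 0.011 [array([197.7155, 199.3934]), array([318.829 , 199.4352])]
-0.013 -0.011 [array([195.5794, 236.0413]), array([321.0365, 236.1289])]
-0.013 0.011 [array([193.4908, 205.5068]), array([323.2283, 205.5592])]
-0.036 -0.011 [array([187.0533, 253.031 ]), array([329.9142, 253.1542])]
-0.036 0.011 [array([184.3312, 218.7613]), array([332.769 , 218.8402])]
-0.05 -0.011 [array([180.5995, 265.8913]), array([336.6362, 266.0453])]
-0.05 0.011 [array([177.3398, 228.8782]), array([340.0537, 228.9807])]
```

View pics/w0c.png

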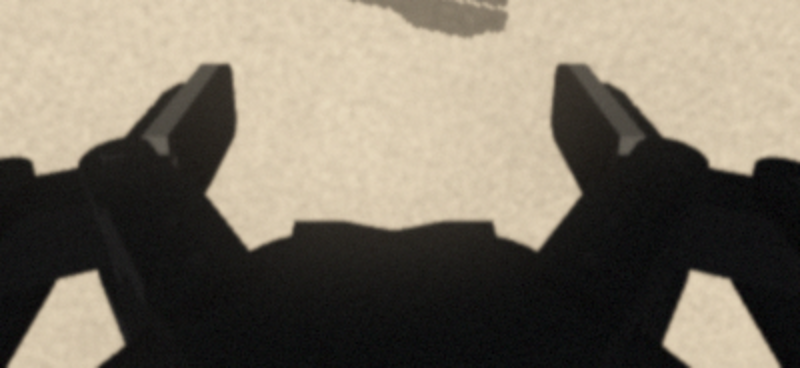

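View pics/w3d.png

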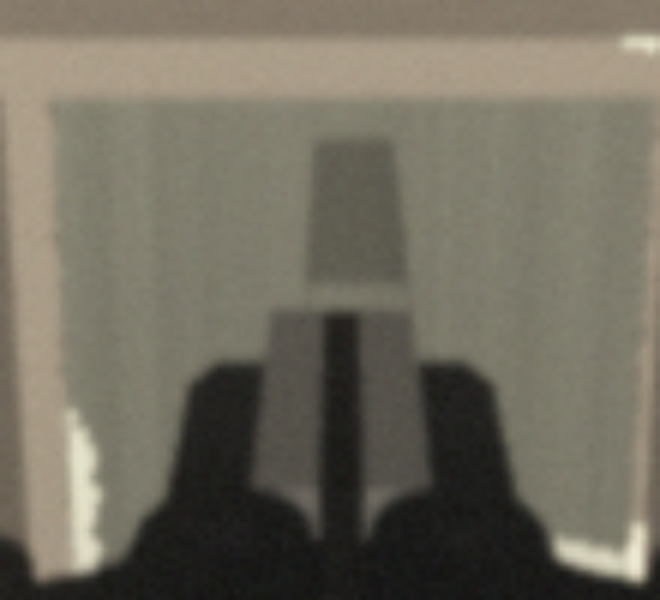

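The jaws shut on nothing. In all three views the real fingertips show about 36 mm short of the reported TCP: at z≈0.061, just above the tab top, where the TCP reads 0.025. I'll treat the effective TCP as 36 mm farther back, reopen, and lower slowly while watching the force.

Request:
jog_arm:
  travel:
    - [0,0,0.003]
    - [0,0,0]
    - [0,0,0]
    - [0,0,0]
    - [0,-0.001,0]
    - [0,0,-0.005]
    - [0,0,-0.005]
    - [0,0,-0.005]
    - [0,0,0]
  dr:
    - [0,0,0]
    - [0,0,0]
    - [0,0,0]
    - [0,0,0]
    - [0,0,0]
    - [0,0,0]
    - [0,0,0]
    - [0,0,0]
    - [0,0,0]
  jaw: 0.035

```text
time_s: 5.48
position: [0.5666, 0.2446, 0.0113]
tool_rot: [[0.96, 0.279, -0.002], [0.279, -0.96, -0.001], [-0.002, -0.0, -1.0]]
ft_force: [0.4, -0.7, -0.1]
grip_width: 0.0351
```

Run:
```python
from h import *
a=snap('wrist','w4'); b=snap('scene','s4'); print(observe()['position'],observe()['ft_force'])
cv2.imwrite('pics/w4c.png',np.vstack([cv2.resize(a['color'][150:300,150:350,::-1],(600,450)),]))
cv2.imwrite('pics/s4c.png',cv2.resize(b['color'][180:280,230:370,::-1],None,fx=4,fy=4))
```

```text
[0.5672 0.2448 0.0124] [ 0.1149  0.3032 -0.3273]
```

View pics/w4c.png

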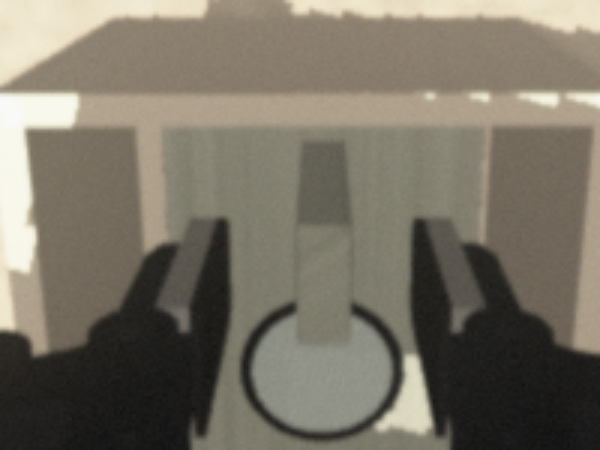

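View pics/s4c.png

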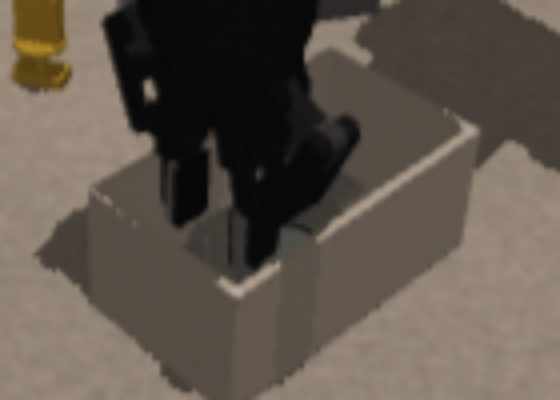

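The tab stands centred between the pads, with its top face at crop rows 225–345 and columns 297–352. I'll go on down.

Request:
jog_arm:
  travel:
    - [0,0,-0.004]
    - [0,0,-0.004]
    - [0,0,-0.004]
    - [0,0,-0.004]
    - [0,0,-0.004]
    - [0,0,-0.003]
    - [0,0,0]
    - [0,0,0]
  dr:
    - [0,0,0]
    - [0,0,0]
    - [0,0,0]
    - [0,0,0]
    - [0,0,0]
    - [0,0,0]
    - [0,0,0]
    - [0,0,0]

```text
time_s: 6.25
position: [0.5679, 0.2446, -0.0069]
tool_rot: [[0.96, 0.279, 0.003], [0.279, -0.96, -0.001], [0.003, 0.002, -1.0]]
ft_force: [-11.1, -2.9, 27.0]
grip_width: 0.035
```

Request:
jog_arm:
  travel:
    - [0,0,0]
    - [0,0,0]
    - [0,0,0]
    - [0,0,0]
    - [0,0,0]
    - [0,0,0]
    - [0,0,0]
    - [0,0,0]
  dr:
    - [0,0,0]
    - [0,0,0]
    - [0,0,0]
    - [0,0,0]
    - [0,0,0]
    - [0,0,0]
    - [0,0,0]
    - [0,0,0]
  jaw: 0.0
  newtons: 90

```text
time_s: 6.92
position: [0.5681, 0.2449, -0.0091]
tool_rot: [[0.96, 0.279, 0.002], [0.279, -0.96, 0.0], [0.002, 0.0, -1.0]]
ft_force: [-1.4, -1.7, 11.0]
grip_width: 0.0088
```

Run:
```python
from h import *
a=snap('wrist','w5'); b=snap('scene','s5'); s=observe();print(s['position'],s['ft_force'],s['grip_width'],s['q'])
A=cv2.resize(a['color'][150:300,150:350,::-1],(400,300));B=cv2.resize(b['color'][180:280,230:363,::-1],(400,300))
cv2.imwrite('pics/w5c.png',np.hstack([A,B]))
```

```text
[ 0.5681  0.2449 -0.0091] [-0.9665 -0.9589 10.0992] 0.008839524318000492 [12.3748 40.0508 78.0023 -0.0034 61.8238 86.1716]
```

View pics/w5c.png

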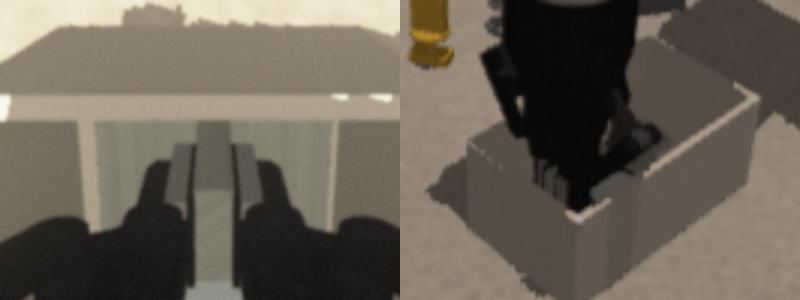

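The grip holds on the tab: width 8.8 mm, pads centred. There is a light upward contact force of about 10 N, so I'll lift a little first.

Request:
jog_arm:
  travel:
    - [0,0,0.002]
    - [0,0,0.002]
    - [0,0,0.002]
    - [0,0,0.002]
    - [0,0,0]
  dr:
    - [0,0,0]
    - [0,0,0]
    - [0,0,0]
    - [0,0,0]
    - [0,0,0]

```text
time_s: 7.43
position: [0.5675, 0.2449, -0.002]
tool_rot: [[0.96, 0.279, 0.0], [0.279, -0.96, 0.0], [0.0, -0.0, -1.0]]
ft_force: [0.1, -0.2, -1.2]
grip_width: 0.0088
```

Request:
jog_arm:
  travel:
    - [0.0001,0,0.0052]
    - [0.0002,0,0.0052]
    - [0.0001,0,0.0052]
    - [0.0002,0,0.0053]
    - [-0.0007,-0.0002,0.0052]
    - [-0.0007,-0.0002,0.0052]
    - [-0.0008,-0.0002,0.0052]
    - [-0.0008,-0.0003,0.0052]
    - [-0.0016,-0.0005,0.005]
    - [-0.0016,-0.0005,0.005]
    - [-0.0016,-0.0005,0.005]
    - [-0.0016,-0.0005,0.005]
    - [0,0,0]
    - [0,0,0]
  dr:
    - [0.0122,-0.0419,0]
    - [0.0122,-0.0419,0]
    - [0.0122,-0.0419,0]
    - [0.0122,-0.0419,0]
    - [0.0122,-0.0419,0]
    - [0.0122,-0.0419,0]
    - [0.0122,-0.0419,0]
    - [0.0122,-0.0419,0]
    - [0.0122,-0.0419,0]
    - [0.0122,-0.0419,0]
    - [0.0122,-0.0419,0]
    - [0.0122,-0.0419,0]
    - [0,0,0]
    - [0,0,0]

```text
time_s: 8.6
position: [0.5583, 0.2418, 0.0594]
tool_rot: [[0.832, 0.279, 0.479], [0.242, -0.96, 0.14], [0.499, -0.0, -0.867]]
ft_force: [1.0, 0.1, -1.1]
grip_width: 0.0086
```

Run:
```python
from h import *
a=snap('side','d6'); b=snap('scene','s6'); s=observe();print(s['position'],s['ft_force'],s['grip_width'],s['q'])
A=cv2.resize(a['color'][160:290,150:323,::-1],(400,300));B=cv2.resize(b['color'][150:280,210:383,::-1],(400,300))
cv2.imwrite('pics/w6c.png',np.hstack([A,B]))
```

```text
[0.5591 0.242  0.0595] [-0.4444  0.2464 -1.5602] 0.008618495139576727 [ 10.9931  26.1035 102.0697   6.9611  22.1096  79.0346]
```

View pics/w6c.png

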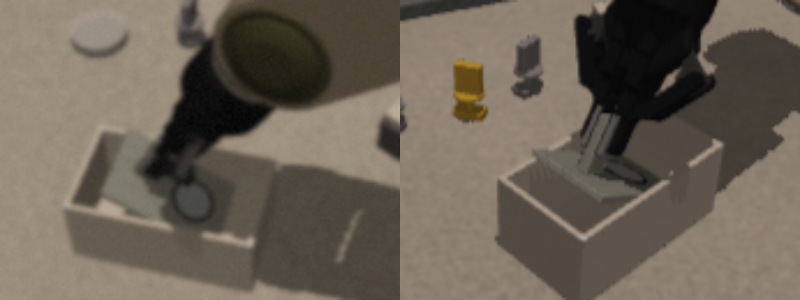

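Plate tilted 30°, with the notched end still under the lip. Now I'll draw it out along the slant.

Request:
jog_arm:
  travel:
    - [0.0048,0.0014,0.003]
    - [0.0048,0.0014,0.003]
    - [0.0048,0.0014,0.003]
    - [0.0048,0.0014,0.003]
    - [0.0048,0.0014,0.003]
    - [0.0048,0.0014,0.003]
    - [0.0048,0.0014,0.003]
    - [0.0048,0.0014,0.003]
    - [0.0048,0.0014,0.003]
    - [0,0,0]
  dr:
    - [0,0,0]
    - [0,0,0]
    - [0,0,0]
    - [0,0,0]
    - [0,0,0]
    - [0,0,0]
    - [0,0,0]
    - [0,0,0]
    - [0,0,0]
    - [0,0,0]

```text
time_s: 9.53
position: [0.6031, 0.2547, 0.0874]
tool_rot: [[0.831, 0.279, 0.482], [0.241, -0.96, 0.14], [0.502, -0.0, -0.865]]
ft_force: [-0.5, -0.1, -2.3]
grip_width: 0.0087
```

Request:
jog_arm:
  travel:
    - [0,0,0.005]
    - [0,0,0.01]
    - [0,0,0.012]
    - [0,0,0.012]
    - [0,0,0.012]
    - [0,0,0.012]
    - [0,0,0.01]
    - [0,0,0.01]
    - [0,0,0.005]
    - [0,0,0]
  dr:
    - [0,0,0]
    - [0,0,0]
    - [0,0,0]
    - [0,0,0]
    - [0,0,0]
    - [0,0,0]
    - [0,0,0]
    - [0,0,0]
    - [0,0,0]
    - [0,0,0]

```text
time_s: 10.37
position: [0.602, 0.2546, 0.1758]
tool_rot: [[0.831, 0.279, 0.482], [0.241, -0.96, 0.14], [0.502, -0.0, -0.865]]
ft_force: [-0.5, 0.0, -2.7]
grip_width: 0.0085
```

Run:
```python
from h import *
a=snap('side','d7'); b=snap('scene','s7'); s=observe();print(s['position'],s['tool_rot'],s['ft_force'],s['grip_width'],s['q'])
A=cv2.resize(a['color'][100:290,100:353,::-1],(400,300));B=cv2.resize(b['color'][90:280,180:433,::-1],(400,300))
cv2.imwrite('pics/w7c.png',np.hstack([A,B]))
```

```text
[0.6014 0.2544 0.1741] [[ 0.832   0.2791  0.4795]
 [ 0.2417 -0.9603  0.1396]
 [ 0.4994 -0.0003 -0.8664]] [ 0.0537 -0.0902 -1.8809] 0.008906371151084103 [11.4701 20.6723 86.7671  3.505  42.7406 83.3261]
```

View pics/w7c.png

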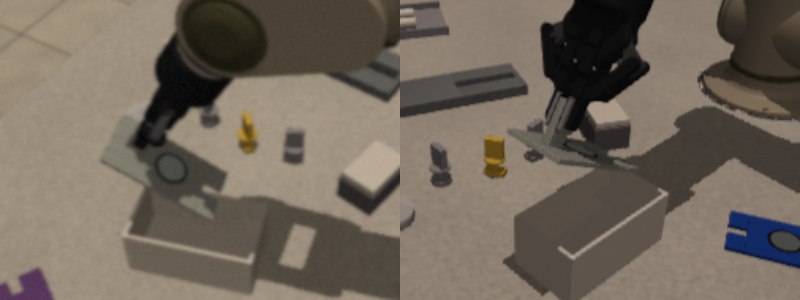

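The plate is clear of the bin. I'll carry it to the base, levelling it and turning it to the base's yaw on the way.

Request:
jog_arm:
  travel:
    - [0,-0.01,0]
    - [0,-0.02,0]
    - [0,-0.025,0]
    - [0,-0.025,0]
    - [0,-0.025,0]
    - [0,-0.025,0]
    - [0,-0.025,0]
    - [0,-0.025,0]
    - [0,-0.025,0]
    - [0,-0.025,0]
    - [0,-0.025,0]
    - [0,-0.025,0]
    - [0,-0.025,0]
    - [0,-0.025,0]
    - [0,-0.025,0]
    - [0,-0.025,0]
    - [0.002,-0.025,0]
    - [0.002,-0.025,0]
    - [0.002,-0.02,0]
    - [0,-0.01,0]
  dr:
    - [-0.0122,0.0419,0]
    - [-0.0122,0.0419,0]
    - [-0.0122,0.0419,0]
    - [-0.0122,0.0419,0]
    - [-0.0122,0.0419,0]
    - [-0.0122,0.0419,0]
    - [-0.0122,0.0419,0]
    - [-0.0122,0.0419,0]
    - [-0.0122,0.0419,0]
    - [-0.0122,0.0419,0]
    - [-0.0122,0.0419,0]
    - [-0.0122,0.0419,0]
    - [0,0,-0.047]
    - [0,0,-0.047]
    - [0,0,-0.047]
    - [0,0,-0.047]
    - [0,0,-0.047]
    - [0,0,-0.047]
    - [0,0,-0.047]
    - [0,0,-0.048]

```text
time_s: 12.13
position: [0.6076, -0.208, 0.1731]
tool_rot: [[0.995, -0.098, -0.001], [-0.098, -0.995, 0.0], [-0.001, -0.0, -1.0]]
ft_force: [0.2, 0.7, -1.9]
grip_width: 0.0088
```

Request:
jog_arm:
  travel:
    - [0,-0.02,0]
    - [0,-0.018,0]
    - [0,-0.01,-0.01]
    - [0,0,-0.01]
    - [0,0,-0.01]
    - [0,0,0]
    - [0,0,0]
  dr:
    - [0,0,0]
    - [0,0,0]
    - [0,0,0]
    - [0,0,0]
    - [0,0,0]
    - [0,0,0]
    - [0,0,0]

```text
time_s: 12.72
position: [0.6075, -0.2522, 0.1435]
tool_rot: [[0.996, -0.093, -0.002], [-0.093, -0.996, 0.001], [-0.002, -0.001, -1.0]]
ft_force: [0.1, -0.2, -1.2]
grip_width: 0.0089
```

Run:
```python
from h import *
a=snap('side','d8'); b=snap('scene','s8'); w=snap('wrist','w8'); s=observe();print(s['position'],s['tool_rot'],s['ft_force'],s['grip_width'],s['q'])
A=cv2.resize(a['color'][60:210,220:420,::-1],(400,300));B=cv2.resize(b['color'][70:220,120:320,::-1],(400,300))
cv2.imwrite('pics/w8c.png',np.hstack([A,B]))
```

```text
[ 0.6081 -0.253   0.1452] [[ 0.9956 -0.0932  0.0009]
 [-0.0932 -0.9956 -0.0006]
 [ 0.001   0.0005 -1.    ]] [-0.7496 -0.4424 -1.7725] 0.009042280473938935 [-32.8622  34.8084  59.8966   0.0009  85.2334  62.4851]
```

View pics/w8c.png

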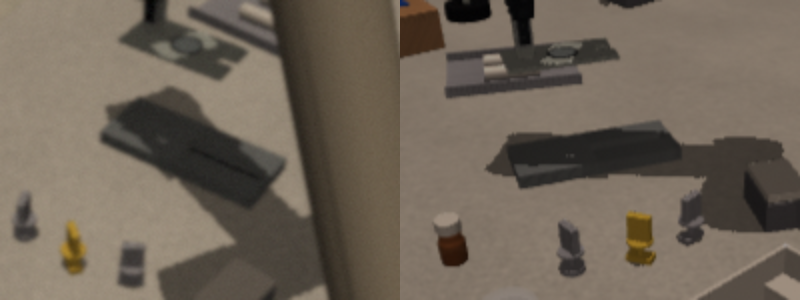

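View pics/w8.png

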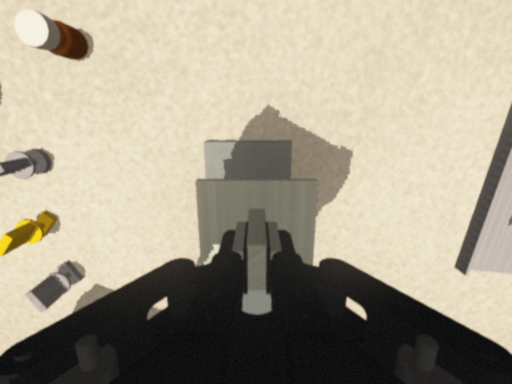

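Run:
```python
from h import *
W=load('w8')
x=cv2.resize(W['color'][130:200,185:330,::-1],None,fx=5,fy=5,interpolation=cv2.INTER_CUBIC); cv2.imwrite('pics/w8d.png',x)
for p in [(205,141),(291,141)]: print(onz(W,*p,.02))
for z in (.16,.166,.172):
  a,b=onz(W,196,180,z),onz(W,317,180,z); print(z,a,b,np.linalg.norm(a-b),(a+b)/2)
B=np.array([.5285,-.233])
```

```text
[ 0.6523 -0.1975  0.02  ]
[ 0.6432 -0.2939  0.02  ]
0.16 [ 0.6398 -0.2162  0.16  ] [ 0.6327 -0.2924  0.16  ] 0.07657413346005106 [ 0.6362 -0.2543  0.16  ]
0.166 [ 0.6412 -0.2177  0.166 ] [ 0.6343 -0.2912  0.166 ] 0.07377329314039291 [ 0.6377 -0.2544  0.166 ]
0.172 [ 0.6425 -0.2192  0.172 ] [ 0.6359 -0.2899  0.172 ] 0.07097245282073474 [ 0.6392 -0.2546  0.172 ]
```

View pics/w8d.png

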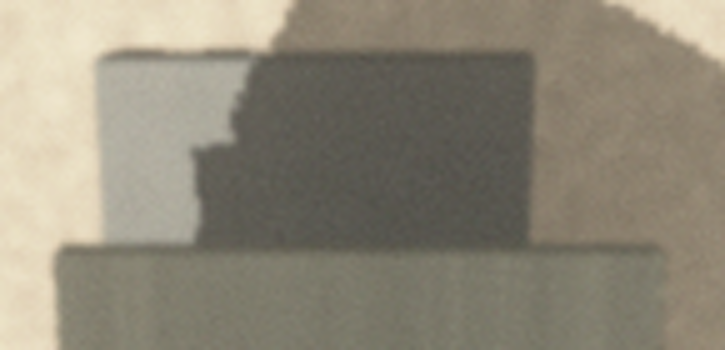

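Request:
jog_arm:
  travel:
    - [0,0.003,-0.005]
    - [0.001,0.004,-0.01]
    - [0,0.003,-0.012]
    - [0,0,-0.012]
    - [0,0,-0.012]
    - [0,0,-0.012]
    - [0,0,-0.012]
    - [0,0,-0.012]
    - [0,0,-0.012]
    - [0,0,-0.006]
    - [0,0,0]
    - [0,0,0]
  dr:
    - [0,0,0]
    - [0,0,0]
    - [0,0,0]
    - [0,0,0]
    - [0,0,0]
    - [0,0,0]
    - [0,0,0]
    - [0,0,0]
    - [0,0,0]
    - [0,0,0]
    - [0,0,0]
    - [0,0,0]

```text
time_s: 13.87
position: [0.6088, -0.2432, 0.0394]
tool_rot: [[0.996, -0.094, -0.0], [-0.094, -0.996, 0.0], [-0.0, -0.0, -1.0]]
ft_force: [0.0, 0.3, -1.4]
grip_width: 0.0087
```

Run:
```python
from h import *
a=snap('side','d9'); b=snap('scene','s9'); w=snap('wrist','w9'); s=observe();print(s['position'],s['ft_force'],s['grip_width'])
A=cv2.resize(a['color'][80:200,240:400,::-1],(400,300));B=cv2.resize(b['color'][100:190,140:290,::-1],(500,300))
C=cv2.resize(w['color'][60:300,120:400,::-1],(350,300))
cv2.imwrite('pics/w9c.png',np.vstack([np.hstack([A,C]),cv2.resize(B,(750,300))[:, :750]]) if 0 else np.hstack([A,C])); cv2.imwrite('pics/s9c.png',cv2.resize(B,(750,450)))
```

```text
[ 0.6092 -0.2436  0.0403] [ 0.2353  0.3977 -0.7037] 0.00888609181773665
```

View pics/w9c.png

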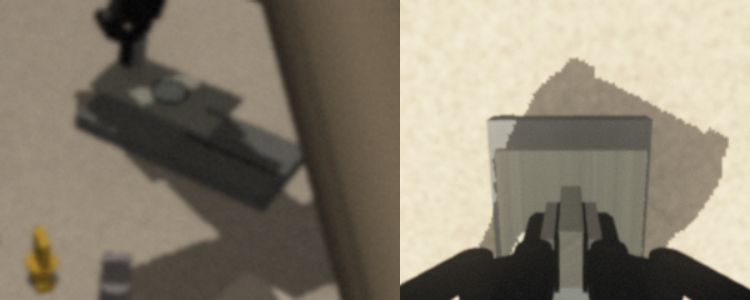

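View pics/s9c.png

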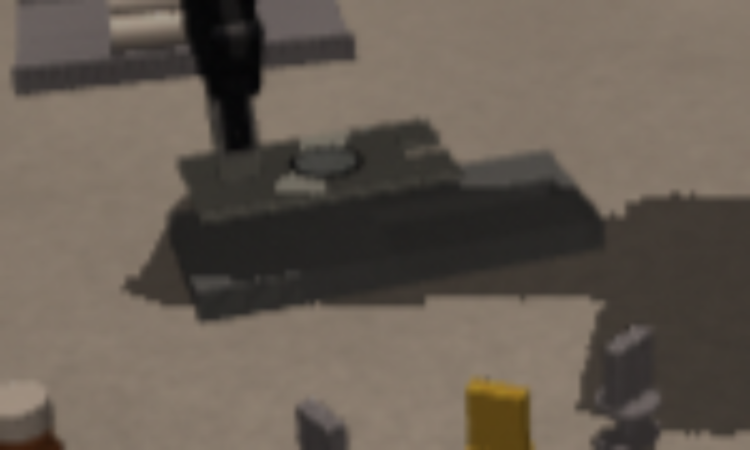

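Run:
```python
from h import *
W=load('w9')
cv2.imwrite('pics/w9d.png',cv2.resize(W['color'][140:270,180:335,::-1],None,fx=5,fy=4.5,interpolation=cv2.INTER_CUBIC))
```

```text
(no output)
```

View pics/w9d.png

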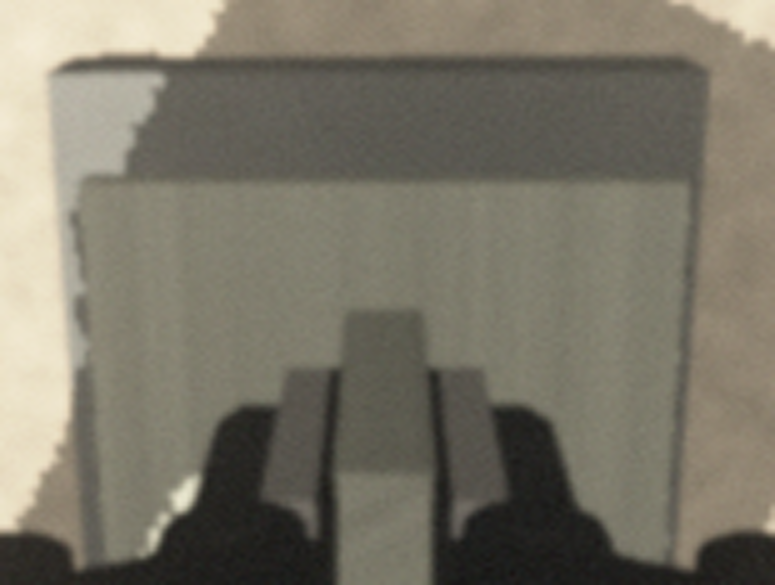

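Request:
jog_arm:
  travel:
    - [0,0.001,-0.005]
    - [0,0,-0.006]
    - [0,0,-0.006]
    - [0,0,-0.005]
    - [0,0,-0.004]
    - [0,0,-0.003]
    - [0,0,-0.002]
    - [0,0,-0.001]
    - [0,0,0]
    - [0,0,0]
  dr:
    - [0,0,0]
    - [0,0,0]
    - [0,0,0]
    - [0,0,0]
    - [0,0,0]
    - [0,0,0]
    - [0,0,0]
    - [0,0,0]
    - [0,0,0]
    - [0,0,0]

```text
time_s: 14.85
position: [0.6089, -0.2426, 0.0077]
tool_rot: [[0.996, -0.094, 0.0], [-0.094, -0.996, -0.0], [0.0, 0.0, -1.0]]
ft_force: [-0.8, -0.8, -2.6]
grip_width: 0.009
```

Run:
```python
from h import *
b=snap('scene','s10'); w=snap('wrist','w10'); s=observe();print(s['position'],s['ft_force'],s['grip_width'])
B=cv2.resize(b['color'][110:180,160:280,::-1],(514,300),interpolation=cv2.INTER_CUBIC)
C=cv2.resize(w['color'][60:300,120:400,::-1],(286,300))
cv2.imwrite('pics/w10c.png',np.hstack([B,C]))
```

```text
[ 0.6089 -0.2426  0.0078] [-0.0744  0.9013 -1.6735] 0.008937750080288092
```

View pics/w10c.png

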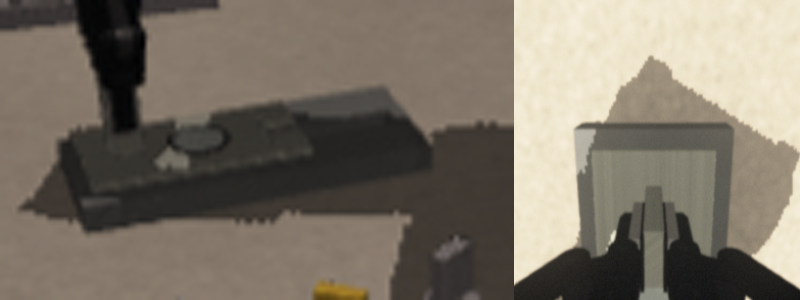

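Request:
jog_arm:
  travel:
    - [0,0,-0.001]
    - [0,0,-0.001]
    - [0,0,0]
    - [0,0,0]
  dr:
    - [0,0,0]
    - [0,0,0]
    - [0,0,0]
    - [0,0,0]

```text
time_s: 15.28
position: [0.6089, -0.2426, 0.0059]
tool_rot: [[0.996, -0.094, 0.0], [-0.094, -0.996, -0.0], [0.0, 0.0, -1.0]]
ft_force: [-2.0, 0.3, 1.7]
grip_width: 0.0085
```

Request:
jog_arm:
  travel:
    - [0,0,0]
    - [0,0,0]
    - [0,0,0]
    - [0,0,0]
    - [0,0,0]
  dr:
    - [0,0,0]
    - [0,0,0]
    - [0,0,0]
    - [0,0,0]
    - [0,0,0]
  jaw: 0.035

```text
time_s: 15.7
position: [0.6088, -0.2425, 0.0054]
tool_rot: [[0.996, -0.094, -0.0], [-0.094, -0.996, -0.0], [-0.0, 0.0, -1.0]]
ft_force: [-0.4, 0.3, -0.1]
grip_width: 0.0349
```

Request:
jog_arm:
  travel:
    - [0,0,0.005]
    - [0,0,0.01]
    - [0,0,0.02]
    - [0,0,0.03]
    - [0,0,0.03]
    - [0,0,0.03]
    - [0,0,0.03]
    - [0,0,0.02]
    - [-0.01,0,0.01]
    - [-0.02,0.01,0]
    - [-0.03,0.02,0]
    - [-0.03,0.02,0]
    - [-0.03,0.02,0]
    - [-0.02,0.01,0]
    - [0,0,0]
    - [0,0,0]
  dr:
    - [0,0,0]
    - [0,0,0]
    - [0,0,0]
    - [0,0,0]
    - [0,0,0]
    - [0,0,0]
    - [0,0,0]
    - [0,0,0]
    - [0,0,0]
    - [0,0,0]
    - [0,0,0]
    - [0,0,0]
    - [0,0,0]
    - [0,0,0]
    - [0,0,0]
    - [0,0,0]

```text
time_s: 17.03
position: [0.4677, -0.162, 0.191]
tool_rot: [[0.996, -0.094, 0.0], [-0.094, -0.996, -0.0], [0.0, 0.0, -1.0]]
ft_force: [-0.3, -0.7, -0.6]
grip_width: 0.0353
```

Run:
```python
from h import *
b=snap('scene','s11'); w=snap('wrist','w11'); a=snap('side','d11');s=observe();print(s['position'],s['ft_force'],s['grip_width'],s['q'])
```

```text
[ 0.4691 -0.163   0.1903] [ 0.9148 -0.3714 -0.6921] 0.034815961764158146 [-32.8425  16.6313  82.9391  -0.0012  80.4293  62.5723]
```

View pics/w11.png

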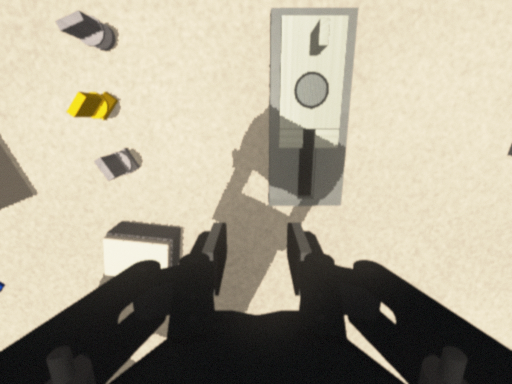

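View pics/s11.png

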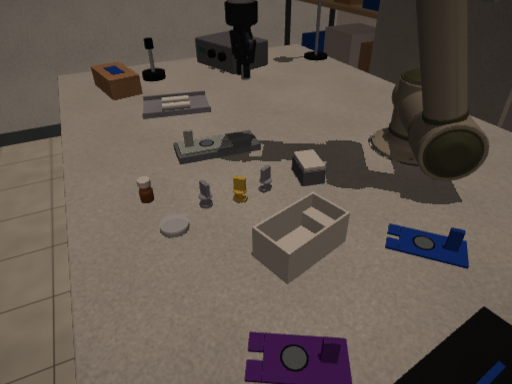

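Run:
```python
from h import *
W=load('w11')['color'][:,:,::-1]
A=cv2.resize(W[0:215,255:375],None,fx=2.75,fy=2.75,interpolation=cv2.INTER_CUBIC)
B=cv2.resize(W[135:190,85:145],None,fx=7,fy=7,interpolation=cv2.INTER_CUBIC)
cv2.imwrite('pics/w11a.png',A);cv2.imwrite('pics/w11b.png',B);print(A.shape,B.shape)
```

```text
(591, 330, 3) (385, 420, 3)
```

View pics/w11a.png

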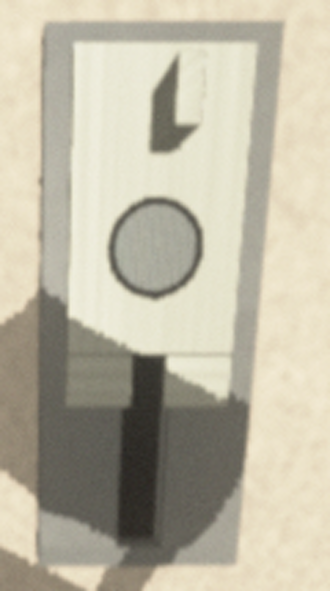

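View pics/w11b.png

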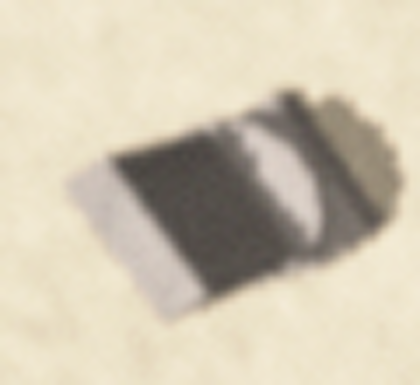

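```bash
cat >> h.py <<'E'
def quad(W,pts,z,c):
    P=np.array([onz(W,*c(p),z) for p in pts])[:,:2]; d=np.roll(P,-1,0)-P
    print(P.round(4).tolist(),'mean',P.mean(0),'edges',np.linalg.norm(d,axis=1),'ang',np.degrees(np.arctan2(d[:,1],d[:,0]))); return P
E
python3 - <<'E'
from h import *
W=load('w11')
ca=lambda p:((p[0]+.5)/2.75-.5+255,(p[1]+.5)/2.75-.5)
cb=lambda p:((p[0]+.5)/7-.5+85,(p[1]+.5)/7-.5+135)
b=quad(W,[(45,22),(284,22),(237,564),(38,560)],.02,ca)
p=quad(W,[(72,42),(258,42),(230,407),(65,407)],.026,ca)
C=b.mean(0);a=np.radians(-5.4);R=np.array([[np.cos(a),np.sin(a)],[-np.sin(a),np.cos(a)]])
print('plate in base',R@(p.mean(0)-C))
n=quad(W,[(133,353),(165,353)],.026,ca); print('notch end in base',R@(n.mean(0)-C))
n=quad(W,[(120,538),(156,540)],.02,ca); print('slot near end in base',R@(n.mean(0)-C))
print('wing top');quad(W,[(65,180),(112,155),(208,300),(165,322)],.063,cb)
print('flange right edge/head');quad(W,[(290,92),(382,222)],.008,cb)
E
```

```text
[[0.6512, -0.1955], [0.6417, -0.2943], [0.4047, -0.2728], [0.4163, -0.1732]] mean [ 0.5285 -0.234 ] edges [0.0993 0.238  0.1003 0.2359] ang [-95.4477 174.8094  83.36    -5.4332]
[[0.641, -0.2055], [0.6337, -0.2816], [0.485, -0.2684], [0.4922, -0.1918]] mean [ 0.563  -0.2368] edges [0.0764 0.1494 0.077  0.1494] ang [-95.447  174.9461  84.5676  -5.2556]
plate in base [0.0346 0.0004]
[[0.5138, -0.2246], [0.5124, -0.2391]] mean [ 0.5131 -0.2319] edges [0.0146 0.0146] ang [-95.4348  84.5652]
notch end in base [-0.0154  0.0007]
[[0.424, -0.2148], [0.4212, -0.2327]] mean [ 0.4226 -0.2238] edges [0.018 0.018] ang [-98.7452  81.2548]
slot near end in base [-0.1064  0.0002]
wing top
[[0.5028, 0.0249], [0.5061, 0.016], [0.4805, 0.0061], [0.4774, 0.0143]] mean [0.4917 0.0153] edges [0.0094 0.0275 0.0087 0.0275] ang [ -69.2154 -158.8788  110.5786   22.5937]
flange right edge/head
[[0.5093, 0.0117], [0.4826, -0.0005]] mean [0.496  0.0056] edges [0.0294 0.0294] ang [-155.4203   24.5797]
```

The plate lies on the base at base (34.6, 0.4) mm, aligned to about 0.2°, as the wrist view shows. The look-alikes for the bolt in this view are the round knob at (88,30) and the yellow one at (92,105). My choice is the grey rectangular-headed bolt at (118,164), axis (0.4915, 0.015), yaw 21.5°. I'll move over it.

Request:
jog_arm:
  travel:
    - [0.002,0.012,-0.005]
    - [0.0022,0.018,-0.007]
    - [0.0022,0.018,-0.007]
    - [0.0022,0.018,-0.007]
    - [0.0022,0.018,-0.007]
    - [0.0022,0.018,-0.007]
    - [0.0022,0.018,-0.007]
    - [0.0022,0.018,-0.007]
    - [0.0022,0.018,-0.007]
    - [0.002,0.012,-0.007]
    - [0.002,0.01,0]
    - [0,0,0]
    - [0,0,0]
  dr:
    - [0,0,0.047]
    - [0,0,0.047]
    - [0,0,0.047]
    - [0,0,0.047]
    - [0,0,0.047]
    - [0,0,0.047]
    - [0,0,0.047]
    - [0,0,0.047]
    - [0,0,0.047]
    - [0,0,0.047]
    - [0,0,0]
    - [0,0,0]
    - [0,0,0]

```text
time_s: 18.27
position: [0.4926, 0.0158, 0.1225]
tool_rot: [[0.93, 0.368, -0.0], [0.368, -0.93, -0.0], [-0.0, 0.0, -1.0]]
ft_force: [-0.6, 0.5, -0.2]
grip_width: 0.0347
```

Run:
```python
from h import *
w=snap('wrist','w12'); s=observe();print(s['position'],s['tool_rot'][:,0],s['ft_force'],s['q'])
cv2.imwrite('pics/w12a.png',cv2.resize(w['color'][110:300,140:380,::-1],None,fx=3,fy=3,interpolation=cv2.INTER_CUBIC))
```

```text
[0.4927 0.0153 0.1227] [0.9303 0.3668 0.0002] [ 0.7492 -0.4378 -0.5079] [-12.0063  20.0983  90.0079  -0.0105  69.8707  56.476 ]
```

View pics/w12a.png

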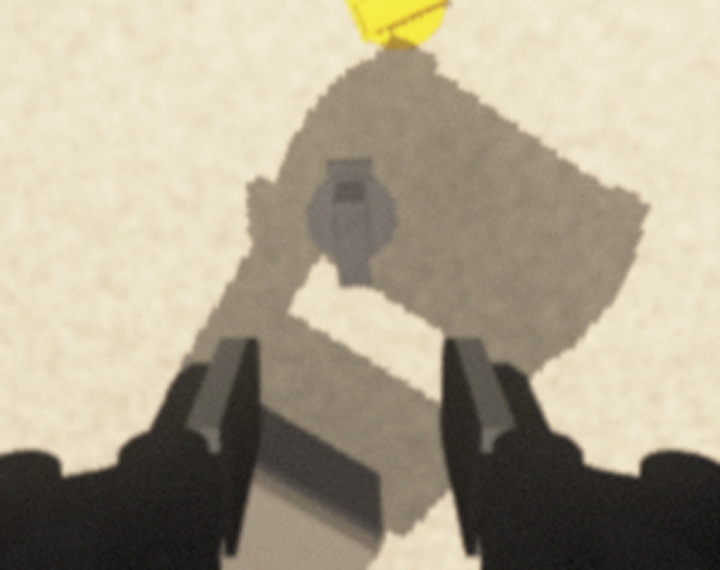

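Run:
```python
from h import *
W=load('w12'); c=lambda p:((p[0]+.5)/3-.5+140,(p[1]+.5)/3-.5+110)
d=np.array([.9303,.3668,0])
print('flange',onz(W,*c((352,214)),.028)); print('wing end',onz(W,*c((350,201)),.063)-.014*d); print('wing face bottom',onz(W,*c((349,181)),.029)-.014*d); print('head +x',onz(W,*c((349,158)),.008)-.016*d)
P=observe()['position'];print(P)
```

```text
flange [0.493  0.0166 0.028 ]
wing end [0.4917 0.0169 0.063 ]
wing face bottom [0.4908 0.0169 0.029 ]
head +x [0.4929 0.0178 0.008 ]
[0.4927 0.0153 0.1227]
```

Request:
jog_arm:
  travel:
    - [-0.0005,0.001,-0.01]
    - [0,0,-0.012]
    - [0,0,-0.014]
    - [0,0,-0.014]
    - [0,0,-0.014]
    - [0,0,-0.014]
    - [0,0,-0.012]
    - [0,0,-0.01]
    - [0,0,-0.008]
    - [0,0,-0.006]
    - [0,0,-0.004]
    - [0,0,-0.003]
    - [0,0,0]
    - [0,0,0]
  dr:
    - [0,0,0]
    - [0,0,0]
    - [0,0,0]
    - [0,0,0]
    - [0,0,0]
    - [0,0,0]
    - [0,0,0]
    - [0,0,0]
    - [0,0,0]
    - [0,0,0]
    - [0,0,0]
    - [0,0,0]
    - [0,0,0]
    - [0,0,0]

```text
time_s: 19.48
position: [0.492, 0.0164, 0.0018]
tool_rot: [[0.93, 0.367, 0.0], [0.367, -0.93, -0.0], [0.0, 0.0, -1.0]]
ft_force: [-0.3, 0.3, 0.4]
grip_width: 0.0352
```

Run:
```python
from h import *
w=snap('wrist','w13'); b=snap('scene','s13'); a=snap('side','d13');s=observe();print(s['position'],s['ft_force'],s['grip_width'])
A=cv2.resize(w['color'][130:300,140:370,::-1],(400,300));B=cv2.resize(b['color'][140:200,225:305,::-1],(400,300));C=cv2.resize(a['color'][150:225,240:340,::-1],(400,300))
cv2.imwrite('pics/w13a.png',np.hstack([A,B]));cv2.imwrite('pics/w13b.png',C)
```

```text
[0.4921 0.0165 0.0019] [-0.0907  0.4101 -0.0186] 0.034998090990927745
```

View pics/w13a.png

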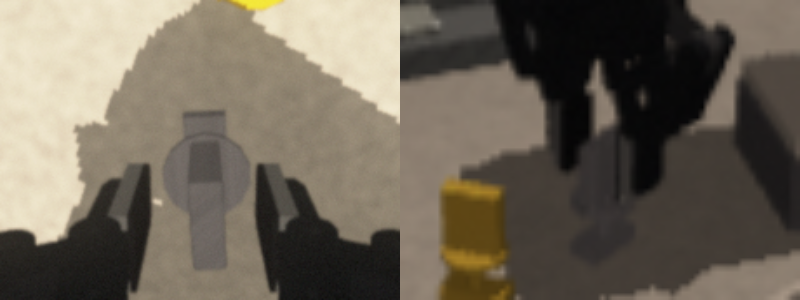

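View pics/w13b.png

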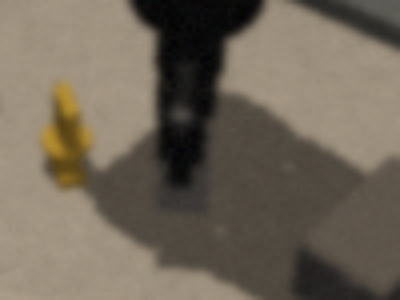

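Request:
jog_arm:
  travel:
    - [0,0,0]
    - [0,0,0]
    - [0,0,0]
    - [0,0,0]
    - [0,0,0]
    - [0,0,0]
    - [0,0,0]
  dr:
    - [0,0,0]
    - [0,0,0]
    - [0,0,0]
    - [0,0,0]
    - [0,0,0]
    - [0,0,0]
    - [0,0,0]
  jaw: 0.0
  newtons: 60

```text
time_s: 20.22
position: [0.492, 0.0165, 0.0017]
tool_rot: [[0.93, 0.367, 0.0], [0.367, -0.93, -0.0], [0.0, 0.0, -1.0]]
ft_force: [-1.4, 1.7, 5.3]
grip_width: 0.0086
```

Request:
jog_arm:
  travel:
    - [0,0,0.005]
    - [0,0,0.01]
    - [0,0,0.015]
    - [0,0,0.015]
    - [0,0,0.015]
    - [0,0,0.015]
    - [0,0,0.01]
    - [0,0,0.01]
    - [0,0,0.005]
    - [0,0,0]
  dr:
    - [0,0,0]
    - [0,0,0]
    - [0,0,0]
    - [0,0,0]
    - [0,0,0]
    - [0,0,0]
    - [0,0,0]
    - [0,0,0]
    - [0,0,0]
    - [0,0,0]

```text
time_s: 21.05
position: [0.4922, 0.0164, 0.1023]
tool_rot: [[0.93, 0.367, 0.002], [0.367, -0.93, -0.0], [0.001, 0.001, -1.0]]
ft_force: [0.3, -0.7, -0.9]
grip_width: 0.0089
```

Run:
```python
from h import *
w=snap('wrist','w14'); b=snap('scene','s14'); a=snap('side','d14');s=observe();print(s['position'],s['tool_rot'][:,0],s['ft_force'],s['grip_width'])
A=cv2.resize(w['color'][130:300,140:370,::-1],(400,300));B=cv2.resize(b['color'][100:175,225:325,::-1],(400,300))
cv2.imwrite('pics/w14a.png',np.hstack([A,B]))
```

```text
[0.4915 0.0166 0.1009] [ 0.9302  0.367  -0.001 ] [-0.4337 -0.9611 -1.9459] 0.008961714895154318
```

View pics/w14a.png

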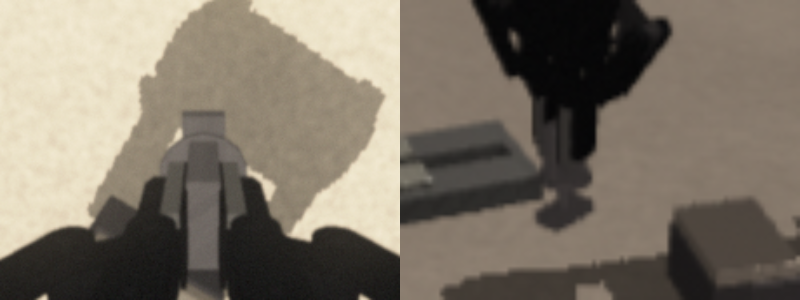

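Request:
jog_arm:
  travel:
    - [-0.001,-0.008,0]
    - [-0.003,-0.018,0]
    - [-0.003,-0.02,0]
    - [-0.003,-0.02,0]
    - [-0.003,-0.02,0]
    - [-0.003,-0.02,0]
    - [-0.003,-0.02,0]
    - [-0.003,-0.02,0]
    - [-0.003,-0.02,0]
    - [-0.003,-0.02,0]
    - [-0.003,-0.02,0]
    - [-0.003,-0.018,0]
    - [-0.002,-0.012,0]
    - [-0.0015,-0.0075,0]
    - [0,0,0]
    - [0,0,0]
  dr:
    - [0,0,0]
    - [0,0,-0.04]
    - [0,0,-0.04]
    - [0,0,-0.04]
    - [0,0,-0.04]
    - [0,0,-0.04]
    - [0,0,-0.04]
    - [0,0,-0.04]
    - [0,0,-0.04]
    - [0,0,-0.04]
    - [0,0,-0.04]
    - [0,0,-0.04]
    - [0,0,-0.03]
    - [0,0,0]
    - [0,0,0]
    - [0,0,0]

```text
time_s: 22.53
position: [0.4542, -0.2267, 0.1013]
tool_rot: [[0.996, -0.094, -0.0], [-0.094, -0.996, 0.001], [-0.0, -0.001, -1.0]]
ft_force: [-0.3, 0.4, -1.5]
grip_width: 0.009
```

Run:
```python
from h import *
w=snap('wrist','w15'); b=snap('scene','s15'); a=snap('side','d15');s=observe();print(s['position'],s['tool_rot'][:,0],s['ft_force'],s['grip_width'],s['q'])
A=cv2.resize(w['color'][60:290,120:410,::-1],None,fx=2.6,fy=2.6,interpolation=cv2.INTER_CUBIC);B=cv2.resize(b['color'][100:175,180:280,::-1],None,fx=5,fy=5)
cv2.imwrite('pics/w15a.png',A);cv2.imwrite('pics/w15b.png',B)
```

```text
[ 0.4545 -0.2261  0.1015] [ 0.9957 -0.0926 -0.0002] [ 0.9025 -0.3175 -0.6702] 0.008779673961456132 [-39.8425  22.8815  89.5214   0.0091  67.6137  55.4673]
```

View pics/w15a.png

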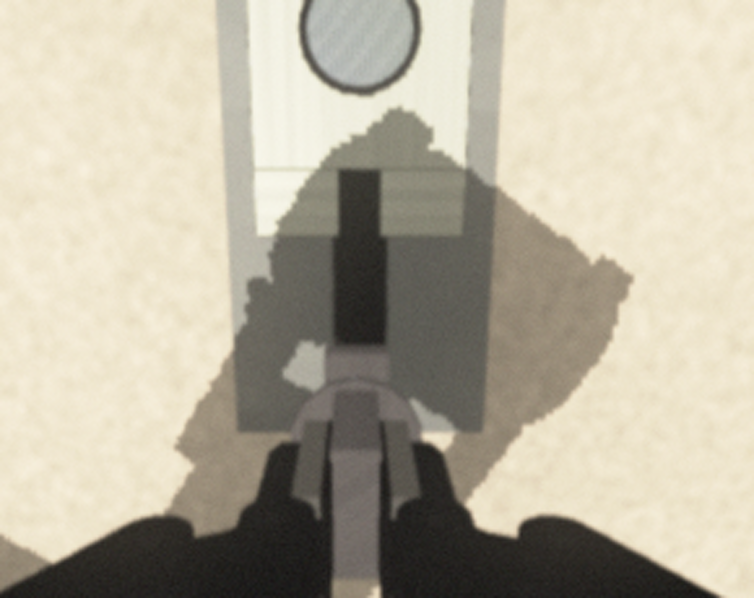

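View pics/w15b.png

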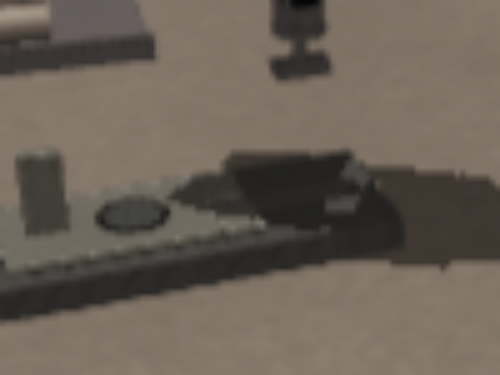

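Run:
```python
from h import *
W=load('w15'); c=lambda p:((p[0]+.5)/2.6-.5+120,(p[1]+.5)/2.6-.5+60)
C=np.array([.5285,-.234]);a=np.radians(-5.4);R=np.array([[np.cos(a),np.sin(a)],[-np.sin(a),np.cos(a)]])
for n,p,z in [('slotL',(333,335),.02),('slotR',(387,335),.02),('slotL2',(333,245),.02),('slotR2',(387,245),.02),('notchL',(339,200),.026),('notchR',(380,200),.026),('notchend',(360,170),.026),('plate -x',(300,237),.026),('baseL',(238,432),.02),('baseR',(483,432),.02),
  ('headL',(326,347),.1078),('headR',(388,347),.1078),('wingL',(330,450),.163),('wingR',(382,450),.163)]:
    P=onz(W,*c(p),z)[:2]; print(n,P,1e3*(R@(P-C)))
print(1e3*R@(observe()['position'][:2]-C))
```

```text
slotL [ 0.4505 -0.2162] [-79.3103  10.3373]
slotR [ 0.4485 -0.2372] [-79.2992 -10.7163]
slotL2 [ 0.4855 -0.2199] [-44.1424  10.0302]
slotR2 [ 0.4836 -0.2401] [-44.1358 -10.2743]
notchL [ 0.5023 -0.224 ] [-26.9794   7.5193]
notchR [ 0.501  -0.2387] [-26.976   -7.2786]
notchend [ 0.5121 -0.2325] [-16.4388  -0.0402]
plate -x [ 0.4904 -0.2084] [-40.3254  21.888 ]
baseL [ 0.4134 -0.1736] [-120.2685   49.2803]
baseR [ 0.4041 -0.2727] [-120.1924  -50.195 ]
headL [ 0.4719 -0.2195] [-57.7442   9.1092]
headR [ 0.4704 -0.2355] [-57.7352  -6.9901]
wingL [ 0.4684 -0.2222] [-60.9486   6.0759]
wingR [ 0.4675 -0.2318] [-60.9408  -3.5133]
[-74.4437   0.8667]
```

Request:
jog_arm:
  travel:
    - [-0.0001,-0.0013,-0.005]
    - [0,0,-0.009]
    - [0,0,-0.011]
    - [0,0,-0.011]
    - [0,0,-0.011]
    - [0,0,-0.01]
    - [0,0,-0.008]
    - [0,0,-0.005]
    - [0,0,0]
    - [0,0,0]
  dr:
    - [0,0,0]
    - [0,0,0]
    - [0,0,0]
    - [0,0,0]
    - [0,0,0]
    - [0,0,0]
    - [0,0,0]
    - [0,0,0]
    - [0,0,0]
    - [0,0,0]

```text
time_s: 23.52
position: [0.4543, -0.2282, 0.0314]
tool_rot: [[0.996, -0.094, -0.0], [-0.094, -0.996, 0.0], [-0.0, -0.0, -1.0]]
ft_force: [0.4, -0.0, -1.0]
grip_width: 0.0089
```

Run:
```python
from h import *
w=snap('wrist','w16'); s=observe();print(s['position'],s['tool_rot'][:,0],s['ft_force'],s['grip_width'])
A=cv2.resize(w['color'][110:270,170:340,::-1],None,fx=3.6,fy=3.6,interpolation=cv2.INTER_CUBIC)
cv2.imwrite('pics/w16a.png',A)
```

```text
[ 0.4545 -0.2284  0.0318] [ 0.9956 -0.0939  0.0004] [-0.3512 -0.2406 -1.6586] 0.008576840303468574
```

View pics/w16a.png

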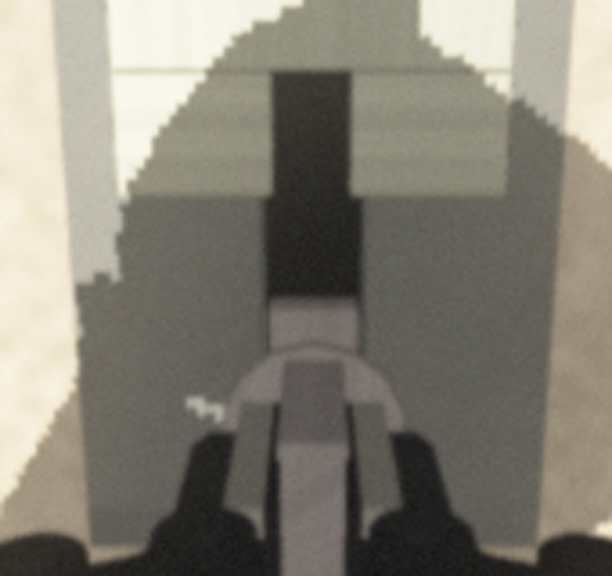

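Request:
jog_arm:
  travel:
    - [0,0,-0.003]
    - [0,0,-0.004]
    - [0,0,-0.004]
    - [0,0,-0.004]
    - [0,0,-0.004]
    - [0,0,-0.003]
    - [0,0,-0.002]
    - [0,0,-0.001]
    - [0,0,0]
    - [0,0,0]
  dr:
    - [0,0,0]
    - [0,0,0]
    - [0,0,0]
    - [0,0,0]
    - [0,0,0]
    - [0,0,0]
    - [0,0,0]
    - [0,0,0]
    - [0,0,0]
    - [0,0,0]

```text
time_s: 24.4
position: [0.4543, -0.2283, 0.0066]
tool_rot: [[0.996, -0.094, 0.0], [-0.094, -0.996, -0.0], [0.0, 0.0, -1.0]]
ft_force: [-0.8, 0.4, -1.0]
grip_width: 0.0086
```

Request:
jog_arm:
  travel:
    - [0,0,-0.001]
    - [0,0,0]
    - [0,0,0]
  dr:
    - [0,0,0]
    - [0,0,0]
    - [0,0,0]

```text
time_s: 24.65
position: [0.4544, -0.2284, 0.0057]
tool_rot: [[0.996, -0.094, 0.001], [-0.094, -0.996, -0.0], [0.001, 0.0, -1.0]]
ft_force: [-0.0, -0.3, 1.6]
grip_width: 0.0089
```

Request:
jog_arm:
  travel:
    - [0,0,0.001]
    - [0.003,-0.0003,0]
    - [0.004,-0.0004,0]
    - [0.004,-0.0004,0]
    - [0.004,-0.0004,0]
    - [0.004,-0.0004,0]
    - [0.004,-0.0004,0]
    - [0.004,-0.0004,0]
    - [0.004,-0.0004,0]
    - [0.004,-0.0003,0]
    - [0.003,-0.0003,0]
    - [0,0,0]
    - [0,0,0]
  dr:
    - [0,0,0]
    - [0,0,0]
    - [0,0,0]
    - [0,0,0]
    - [0,0,0]
    - [0,0,0]
    - [0,0,0]
    - [0,0,0]
    - [0,0,0]
    - [0,0,0]
    - [0,0,0]
    - [0,0,0]
    - [0,0,0]

```text
time_s: 25.73
position: [0.4923, -0.232, 0.0064]
tool_rot: [[0.996, -0.094, -0.0], [-0.094, -0.996, 0.0], [-0.0, -0.0, -1.0]]
ft_force: [0.3, -0.1, -1.1]
grip_width: 0.009
```

Run:
```python
from h import *
w=snap('wrist','w17'); b=snap('scene','s17');s=observe();print(s['position'],s['tool_rot'][:,0],s['ft_force'],s['grip_width'])
A=cv2.resize(w['color'][110:270,170:340,::-1],(425,400),interpolation=cv2.INTER_CUBIC);B=cv2.resize(b['color'][100:180,180:260,::-1],(370,400))[:400]
cv2.imwrite('pics/w17a.png',np.hstack([A,B]))
```

```text
[ 0.4921 -0.2319  0.0065] [ 0.9956 -0.0941 -0.0002] [ 0.0783 -0.4642 -1.2346] 0.008694189780042081
```

View pics/w17a.png

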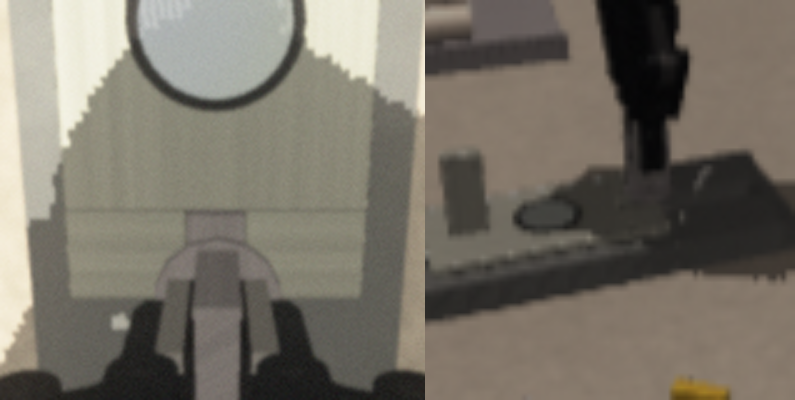

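Request:
jog_arm:
  travel:
    - [0.003,-0.0003,0]
    - [0.003,-0.0003,0]
    - [0.003,-0.0003,0]
    - [0.003,-0.0003,0]
    - [0,0,0]
    - [0,0,0]
  dr:
    - [0,0,0]
    - [0,0,0]
    - [0,0,0]
    - [0,0,0]
    - [0,0,0]
    - [0,0,0]

```text
time_s: 26.33
position: [0.5044, -0.2332, 0.0064]
tool_rot: [[0.996, -0.094, -0.0], [-0.094, -0.996, -0.0], [-0.0, 0.0, -1.0]]
ft_force: [-0.1, -0.3, -1.3]
grip_width: 0.0088
```

Run:
```python
from h import *
w=snap('wrist','w18'); s=observe();print(s['position'],s['tool_rot'][:,0],s['ft_force'],s['grip_width'],s['q'])
A=cv2.resize(w['color'][130:260,180:330,::-1],None,fx=4.5,fy=4.5,interpolation=cv2.INTER_CUBIC)
cv2.imwrite('pics/w18a.png',A)
```

```text
[ 0.5042 -0.2331  0.0064] [ 0.9956 -0.0939 -0.0002] [-0.3722  0.4425 -1.0871] 0.008742656826706323 [-37.0226  34.0799  88.1002  -0.0016  57.8306  58.3673]
```

View pics/w18a.png

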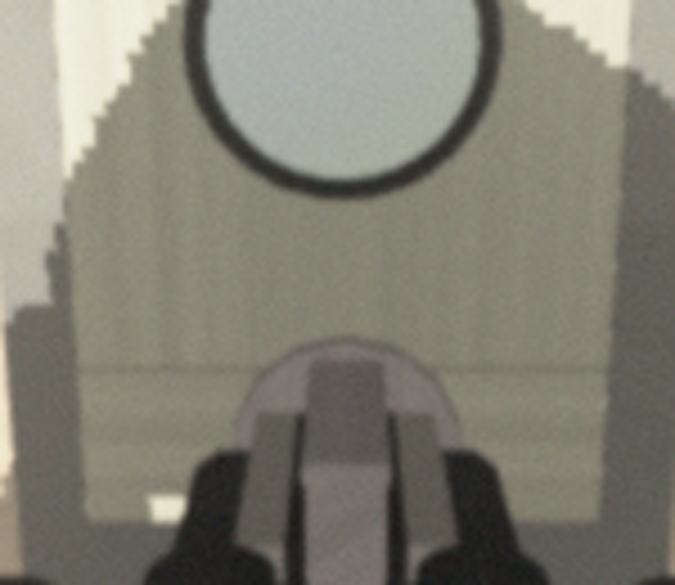

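Run:
```python
from h import *
W=load('w18'); c=lambda p:((p[0]+.5)/4.5-.5+180,(p[1]+.5)/4.5-.5+130)
C=np.array([.5285,-.234]);a=np.radians(-5.4);R=np.array([[np.cos(a),np.sin(a)],[-np.sin(a),np.cos(a)]])
for n,p,z in [('flange front',(347,338),.034),('flangeL',(235,425),.034),('flangeR',(461,425),.034),('seam',(347,370),.026),('plate-x L',(87,521),.026),('plate-x R',(600,521),.026),('wing front bottom',(346,361),.034),('wing front top',(346,463),.068)]:
    P=onz(W,*c(p),z)[:2]; print(n,1e3*(R@(P-C)))
print(1e3*R@(observe()['position'][:2]-C))
```

```text
flange front [-8.067  -0.4703]
flangeL [-20.6011  14.7881]
flangeR [-20.5947 -16.0021]
seam [-15.6439  -0.4739]
plate-x L [-39.288   37.7247]
plate-x R [-39.2654 -37.6347]
wing front bottom [-11.3285  -0.3367]
wing front top [-10.3086  -0.3539]
[-24.2292  -1.4132]
```

Request:
jog_arm:
  travel:
    - [0.0015,0,0]
    - [0,0,0]
    - [0,0,0]
    - [0,0,0]
    - [0,0,0]
    - [0,0,0]
    - [0,0,0]
    - [0,0,0]
    - [0,0,0]
    - [0,0,0]
    - [0,0,0]
    - [0,0,0]
  dr:
    - [0,0,0]
    - [0,0,0]
    - [0,0,0.04]
    - [0,0,0.08]
    - [0,0,0.08]
    - [0,0,0.08]
    - [0,0,0.08]
    - [0,0,0.08]
    - [0,0,0.08]
    - [0,0,0.08]
    - [0,0,0]
    - [0,0,0]

```text
time_s: 27.38
position: [0.5057, -0.2332, 0.0065]
tool_rot: [[0.876, 0.482, -0.0], [0.482, -0.876, 0.0], [0.0, -0.0, -1.0]]
ft_force: [-0.2, -0.5, -1.3]
grip_width: 0.0087
```

Request:
jog_arm:
  travel:
    - [0,0,0]
    - [0,0,0]
    - [0,0,0]
    - [0,0,0]
    - [0,0,0]
    - [0,0,0]
    - [0,0,0]
    - [0,0,0]
    - [0,0,0]
    - [0,0,0]
    - [0,0,0]
    - [0,0,0]
    - [0,0,0]
    - [0,0,0]
    - [0,0,0]
  dr:
    - [0,0,0.04]
    - [0,0,0.08]
    - [0,0,0.08]
    - [0,0,0.08]
    - [0,0,0.08]
    - [0,0,0.08]
    - [0,0,0.08]
    - [0,0,0.08]
    - [0,0,0.08]
    - [0,0,0.08]
    - [0,0,0.08]
    - [0,0,0.08]
    - [0,0,0.05]
    - [0,0,0]
    - [0,0,0]

```text
time_s: 28.63
position: [0.5058, -0.2332, 0.0065]
tool_rot: [[0.098, 0.995, 0.0], [0.995, -0.098, 0.0], [0.0, 0.0, -1.0]]
ft_force: [-0.7, 0.1, -0.6]
grip_width: 0.0088
```

Run:
```python
from h import *
w=snap('wrist','w19'); b=snap('scene','s19');s=observe();print(s['position'],s['tool_rot'][:,0],s['ft_force'],s['grip_width'],s['q'])
A=cv2.resize(w['color'][100:290,130:370,::-1],(505,400),interpolation=cv2.INTER_CUBIC);B=cv2.resize(b['color'][110:180,190:240,::-1],(285,400))
cv2.imwrite('pics/w19a.png',np.hstack([A,B]))
```

```text
[ 0.5058 -0.2332  0.0065] [0.0973 0.9953 0.    ] [ 0.2012 -0.5605 -1.2619] 0.008785588488801073 [-36.934   34.1766  87.8693   0.001   57.9561 -31.3518]
```

View pics/w19a.png

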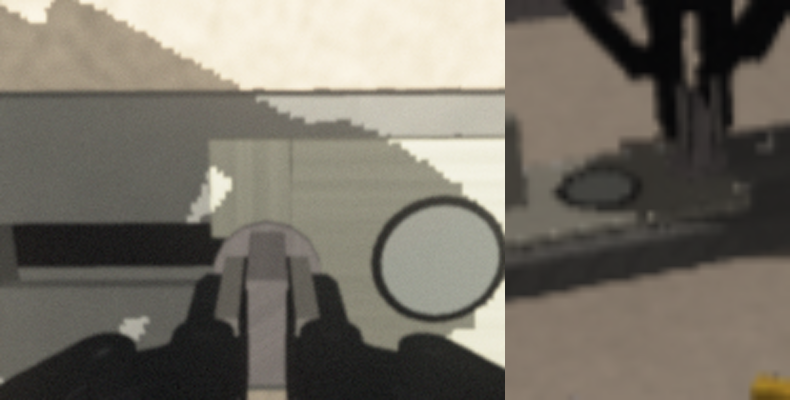

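Run:
```python
from h import *
W=load('w19'); c=lambda p:((p[0]+.5)*240/505-.5+130,(p[1]+.5)*190/400-.5+100)
C=np.array([.5285,-.234]);a=np.radians(-5.4);R=np.array([[np.cos(a),np.sin(a)],[-np.sin(a),np.cos(a)]])
for n,p,z in [('flange front',(267,221),.034),('L',(214,266),.034),('R',(320,266),.034),('seam',(291,170),.026),('plate -x',(210,180),.026),('plate+y',(300,139),.026),('slot+y',(80,224),.02),('wingL',(247,279),.068),('wingR',(287,279),.068)]:
    P=onz(W,*c(p),z)[:2]; print(n,1e3*(R@(P-C)))
```

```text
flange front [-22.86    16.1576]
L [-38.3917   2.3479]
R [-7.4473  2.2245]
seam [-15.7831  29.1174]
plate -x [-39.586   26.1896]
plate+y [-13.2577  38.3016]
slot+y [-81.2585  10.5574]
wingL [-27.4259  13.9896]
wingR [-18.3058  13.9535]
```

Request:
jog_arm:
  travel:
    - [0,0,-0.001]
    - [0,0,0]
    - [0,0,0]
  dr:
    - [0,0,0]
    - [0,0,0]
    - [0,0,0]

```text
time_s: 28.98
position: [0.5059, -0.2333, 0.0058]
tool_rot: [[0.096, 0.995, 0.0], [0.995, -0.096, -0.0], [-0.0, 0.0, -1.0]]
ft_force: [-0.1, -0.1, 2.1]
grip_width: 0.0086
```

The bolt axis is at plate x ≈ -58 mm and y ≈ 0, with the head across the slot and its underside on the slot floor. Now I'll release it.

Request:
jog_arm:
  travel:
    - [0,0,0]
    - [0,0,0]
    - [0,0,0]
    - [0,0,0]
    - [0,0,0]
    - [0,0,0]
  dr:
    - [0,0,0]
    - [0,0,0]
    - [0,0,0]
    - [0,0,0]
    - [0,0,0]
    - [0,0,0]
  jaw: 0.035

```text
time_s: 29.48
position: [0.5057, -0.2332, 0.0055]
tool_rot: [[0.095, 0.995, -0.0], [0.995, -0.095, 0.0], [0.0, -0.0, -1.0]]
ft_force: [0.6, 0.6, 0.0]
grip_width: 0.0352
```

Request:
jog_arm:
  travel:
    - [0,0,0.005]
    - [0,0,0.01]
    - [0,0,0.015]
    - [0,0,0.02]
    - [0,0,0.03]
    - [0,0,0.03]
    - [0,0,0.03]
    - [0,0,0.03]
    - [0,0,0.01]
    - [-0.01,0,0]
    - [-0.02,0,0]
    - [-0.02,0,0]
    - [-0.02,0,0]
    - [-0.01,0,0]
    - [0,0,0]
    - [0,0,0]
  dr:
    - [0,0,0]
    - [0,0,0]
    - [0,0,0]
    - [0,0,0]
    - [0,0,0]
    - [0,0,0]
    - [0,0,0]
    - [0,0,0]
    - [0,0,0]
    - [0,0,-0.04]
    - [0,0,-0.08]
    - [0,0,-0.08]
    - [0,0,-0.08]
    - [0,0,-0.04]
    - [0,0,0]
    - [0,0,0]

```text
time_s: 30.82
position: [0.4259, -0.2334, 0.1865]
tool_rot: [[0.403, 0.915, 0.001], [0.915, -0.403, -0.001], [-0.0, 0.002, -1.0]]
ft_force: [0.7, -0.8, -0.5]
grip_width: 0.0348
```

Run:
```python
from h import *
w=snap('wrist','w20'); b=snap('scene','s20');d=snap('side','d20');s=observe();print(s['time_s'],s['position'],s['ft_force'],s['grip_width'])
cv2.imwrite('pics/w20a.png',cv2.resize(w['color'][:,:,::-1],None,fx=1.5,fy=1.5,interpolation=cv2.INTER_CUBIC));B=cv2.resize(b['color'][110:240,120:320,::-1],None,fx=4,fy=4,interpolation=cv2.INTER_CUBIC)
cv2.imwrite('pics/s20a.png',B)
```

```text
30.9667 [ 0.4264 -0.2332  0.1857] [ 0.1671 -0.1398 -0.227 ] 0.03498726047343224
```

View pics/w20a.png

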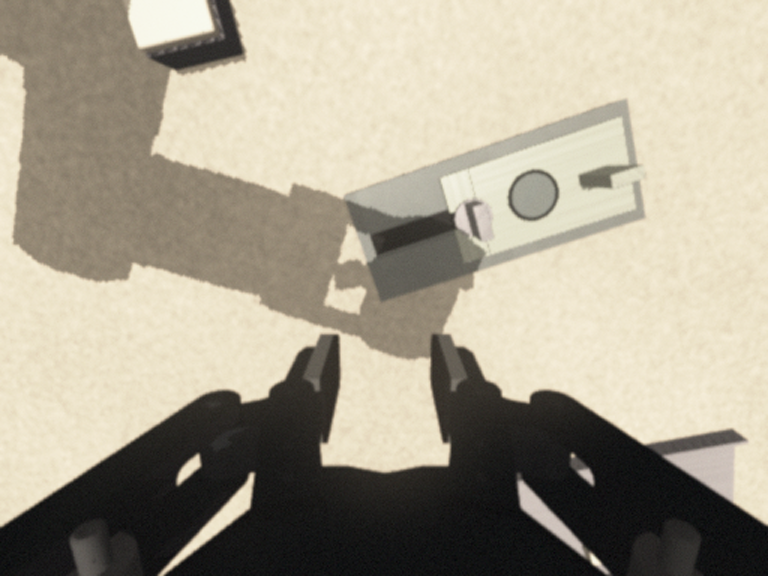

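View pics/s20a.png

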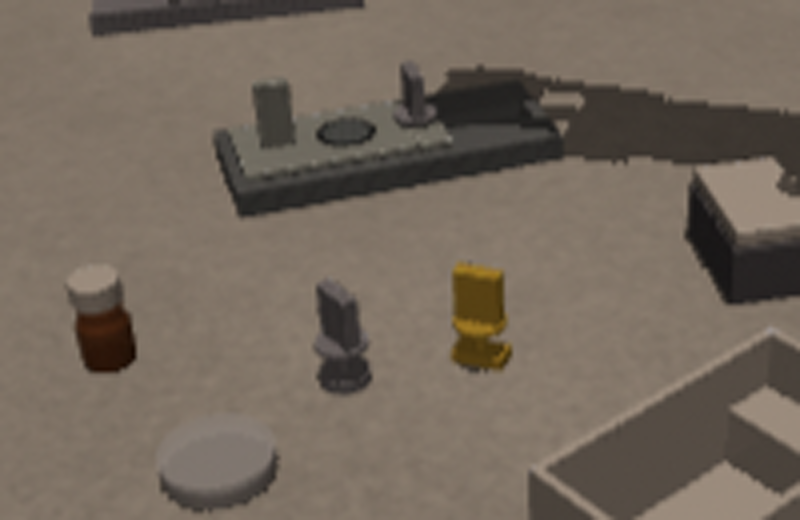

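Run:
```python
from h import *
w=load('w20'); cv2.imwrite('pics/w20b.png',cv2.resize(w['color'][60:205,225:435,::-1],None,fx=3.8,fy=3.8,interpolation=cv2.INTER_CUBIC))
a=load('scene0')['color'].astype(int);b=load('s20')['color'].astype(int)
for n,(x,y) in dict(knob=(205,192),dish=(174,226),vial=(146,190),tip=(309,167)).items(): print(n,np.abs(a-b)[y-14:y+14,x-18:x+18].mean())
```

```text
knob 2.373015873015873
dish 2.491732804232804
vial 2.238756613756614
tip 4.22255291005291
```

View pics/w20b.png

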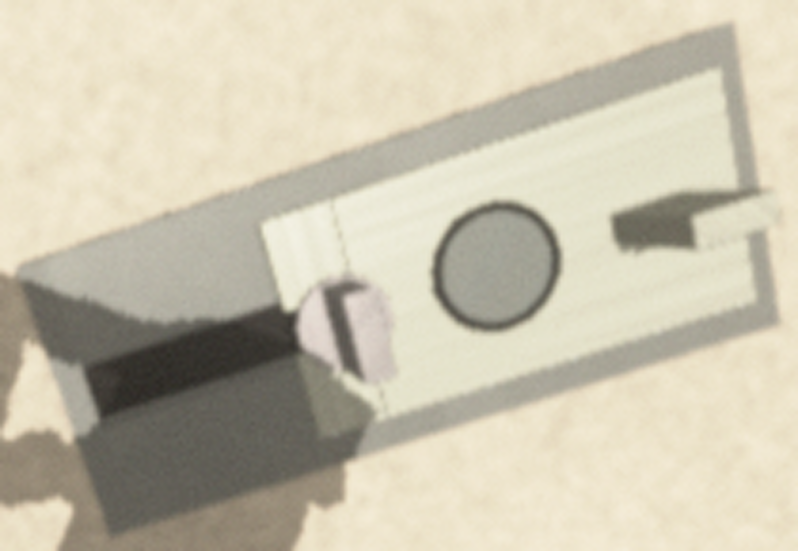

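Run:
```python
from h import *
W=load('w20'); c=lambda p:((p[0]+.5)/3.8-.5+225,(p[1]+.5)/3.8-.5+60)
C=np.array([.5285,-.234]);a=np.radians(-5.4);R=np.array([[np.cos(a),np.sin(a)],[-np.sin(a),np.cos(a)]])
for n,p,z in [('base',(18,265),.02),('base',(735,23),.02),('base',(778,322),.02),('base',(110,533),.02),('plate',(262,222),.026),('plate',(722,70),.026),('plate',(757,302),.026),('plate',(320,437),.026),('flange',(345,330),.033),('wing foot',(333,292),.033),('wing foot',(352,378),.033)]:
    P=onz(W,*c(p),z)[:2]; print(n,1e3*(R@(P-C)))
```

```text
base [-119.3145   50.149 ]
base [119.1033  49.0813]
base [118.1756 -48.5241]
base [-120.0456  -48.4769]
plate [-39.0643  38.1969]
plate [109.655   37.0401]
plate [109.0973 -37.9035]
plate [-40.0664 -36.5129]
flange [-23.7342  -2.6412]
wing foot [-24.2658  10.3878]
wing foot [-25.6049 -18.6325]
```

Run:
```python
from rig import close_job
print(close_job())
```

```text
the job is handed in; nothing more can be done
None
```

The job is handed in. The plate is on the base and the T-bolt is standing locked in the notch. `close_job` reports no verdict. It took about 31 s of the 72 s.

**What I did:**
- I gripped the plate by its tab, tilted it 30° with the notched end still under the lip, and drew it out on the slant.
- I laid it on the base and let go.
- I gripped the T-bolt by its wing and lowered it into the open part of the slot. I slid it into the notch, gave it a quarter turn and released it.

**Last checks, from the wrist view after letting go:**

| Item | Measured | Allowed |
|---|---|---|
| Plate origin in the base frame, x | about 35 mm | 12 to 52 mm |
| Plate origin in the base frame, y | about 0.2 mm | ±8 mm |
| Plate in line with base | under 1° | 0.12 rad (about 7°) |
| Bolt axis along the plate, x | about -58.5 mm | -67 to -49 mm |
| Bolt head direction | about 90° to the slot | within 0.4 rad (about 23°) |

- The bolt stands upright in the images and the arm is clear of everything.
- The knob, dish, vial and tip box show no visible change against the first picture.

**What failed or disagreed:**
- **First grasp missed:** the jaws closed on nothing. The pictures put the real fingertips about 36 mm short of the reported TCP. I corrected for that and the second grasp held.
- **Contact in the bin:** on the way down to that second grasp the wrist force reached about 27 N. The gripper was probably touching the bin rim, and the force was gone after I lifted.
- **Bolt's sideways position:** it read about 0 mm before release and about -2.6 mm after. The wing partly hid the flange in the second reading. Both are inside the 6 mm limit.

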